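# Unbar the optics parts box and put the flanged spacer away

## Robot

A 7-joint arm with a two-finger parallel gripper is mounted at the origin on the work surface. World frame = base frame: x ahead of the robot, y to its left, z up, the work surface at z = 0. Lengths are in m, angles in rad, forces in N, time in s.
With the tool pointing down it reaches from about 0.4 to 0.875 m from the base axis. Payload 19.3 kg.
Tool frame: the origin (TCP) lies at the very end of the fingers, on their centre line; the grasp point (between the pads) lies 19 mm behind it; z points along the fingers, x is the direction in which the jaws open and shut, and the axes are right-handed (so a half turn about z gives the same grasp; the last joint's range is limited). The gripper opens to 85 mm and grips with 20 to 120 N. Pads are 22 mm wide; open, the fingers measure 114 mm over their backs; the gripper's body (76 mm by 85 mm) begins 54 mm behind the grasp point. The pads swing forward as they close: fully open they stand 13 mm farther back than shut.
Start: joints at [-0.07, 0.521, -0.036, 1.599, 0.021, 1.021, -0.113], TCP at [0.625, -0, 0.231] pointing down, gripper open.
Joint ranges: [-2.91, 2.91], [-0.3, 2.13], [-1.5, 1.42], [0.17, 2.43], [-1.26, 4.41], [0.16, 1.93], [-2.52, 2.52]. Speed limits (rad/s): [1.89, 1.89, 2.39, 2.39, 3.01, 3.01, 3.01].

## Interface

Orientations are given as [roll, pitch, yaw] about the fixed x, y, z axes, in that order (R = Rz(yaw) Ry(pitch) Rx(roll)).
In Python, from workcell import bot gives the robot as it stands.
- The arm moves only by the tool jog_arm, never from a script. Its argument "increments" is a list of rows, each an object of numbers: "wx", "wy", "wz": the turn, a rotation vector about the tool's x, y, z in degrees; "x", "y", "z": the shift along the tool's x, y, z in cm; "claw": the opening in per cent of the stroke, from 0 (shut) to 100 (fully open). A call has 1 to 10 rows; each row is the pose to reach, as a shift and turn from the pose measured when the call began, along the tool's axes at that moment; what a row does not reach only later rows make up. A row lasts 1/8 s, in which the tool goes at most 62.5 mm and 10.7 degrees, less where a joint would pass 70% of its speed; a pose out of reach is approached as far as the arm can. A call with a gripper value outside its range is refused whole. The fingers move at their own pace and stop on an object; "squeeze" is the grip in N (left out, the last holds). Time passes only in rows, so rows that repeat a pose let the fingers close. It gives the time, the measured TCP pose, the force and the opening at its end, in the units of the state.
- bot.observe(): the state, without advancing time (a new reading comes with each control period).
- bot.grab_frame(name): name is "scene" or "side" or "wrist"; returns a dict with "pixels" (384x512x3 uint8, red, green, blue), "fov_y" (degrees; the focal length in pixels is half the picture's height over the tangent of half this angle, whatever the lens; pixels are square), "cx", "cy" (the principal point, pixels), "origin" and "orientation" of the camera in the world. Camera axes: x right, y down, z forward; pixel columns grow to the right and rows downward; lengths in m; the calibration is good to about 2 mm. A picture is of the moment at which its call begins. There is no depth.
- bot.job_done(): hands the job in, once; it reports no verdict.
The state is a dict: "clock": time; "qpos": joint angles; "qd": joint speeds; "joint_efforts": joint torques, N m; "position": TCP position; "tool_rot": TCP orientation; "force": force on the tool from outside, world axes, zero at the start; "moment": the same for the moment, N m; "grip_width": finger opening in m.
Only numpy, scipy, OpenCV 4.12 (cv2) and the standard library are available. Lean on these libraries where they do the work, as an engineer would, in place of code of your own. Each camera call takes 0.05 s, during which the arm holds its last target.

## Task

Lift the aluminium locking bar straight up out of its two U brackets on the parts box, keeping it level so that both ends come clear together, and lay it down (do not drop it) lengthwise in the shallow steel tray. Then pick up the spacer that has a wide flange at its foot and drop it into the parts box from just above the rim. Do not bump the raised platform that overhangs the box, and leave everything else where it stands.

Things in the scene. Friction and masses are not known exactly. Their poses are not given: they have to be found in the camera images.
- bar: Loose aluminium locking bar, about 0.22 kg, 200 long (its y axis), 18 x 18 mm section, with an upright grip block on the middle of its top: 24 (x) x 16 (y) mm, 45 mm high. Origin: centre of the bar's underside. It starts in the two U brackets across the middle of the box, same yaw as the box, underside 72 mm above the table.
- bar_grip (a point): Point inside the bar's grip block where to pinch it across its 16 mm width (along the bar's y): 45 mm above the bar's underside, 18 mm below the block's top.
- box: Fixed open dark steel parts box, 110 (x) x 150 (y) mm outside, 5 mm walls, rim 68 mm and inner floor 13 mm above the table, on a black base plate 120 x 200 x 8 mm. A U bracket stands beyond each y end (see point). Origin: centre of the base plate's underside, on the table; -x faces the robot, +x the platform's columns; the bar lies along y at x = 0.
- platform: Fixed black raised platform, same origin and yaw as the box. Its plate covers x = +15 to +175, y = +-100 mm, underside 195 and top 207 mm above the table; two columns under its far edge (x above 115 mm); a lamp on top, up to 280 mm. The robot's side is open: a gripper leaning back to -x by 25 to 45 degrees reaches the bar; an upright one strikes the plate.
- box_slot_left (a point): Middle of the slot floor of the U bracket at the box's +y end, 72 mm above the table, 88 mm from the box's centre. The bracket is bright steel, 8 mm thick, open at the top: slot 24 mm wide, arms 28 mm high (tops 100 mm above the table). The other bracket stands likewise at y = -88 mm.
- tray: Fixed shallow open steel tray, 98 (x) x 248 (y) mm outside, 20 mm high, walls and floor 4 mm. Origin: centre of its underside, on the table; the bar is to lie along its y axis.
- spacer: Aluminium flanged spacer standing upright, 70 mm tall, about 0.14 kg: foot flange 56 mm diameter and 12 mm high, above it a solid tube of 36 mm diameter. Origin: centre of its underside, z up along the tube. It is too wide to pass into the box beside the bar.
- spacer_mid (a point): Middle of the spacer, on its axis, 35 mm above its underside.
- plain_tube: Bystander: aluminium tube without flange, 36 mm diameter, 70 mm tall, standing. Origin: centre of its underside.
- oil: Bystander: small bottle, 36 mm diameter, 75 mm tall, standing between box and tray. Origin: centre of its underside.
- jar: Bystander: jar 60 mm diameter, 70 mm tall, at the left side. Origin: centre of its underside.
- beaker: Bystander: glass beaker 70 mm diameter, 85 mm tall, at the right side. Origin: centre of its underside.
- driver: Bystander: screwdriver lying at the left side.
- spanner: Bystander: spanner lying at the right side.
Things that resemble listed ones, but are neither listed nor needed, are in the scene too. Of the things shaped like the bar, the aluminium one is meant.

How it is judged:
By the outcome, as a careful person would: the job done as asked, in the order asked, and still so for the second after the job is handed in, with the robot touching nothing.
It also fails if it takes over 64 s, if anything falls off the work surface, if the arm or the gripper's body presses on something with over 40 N, if the wrist force passes 120 N, or if a joint passes its speed limit or range.

## Working session

There is one attempt and no reset: what is moved stays moved. The work goes in short steps, Python scripts to look and compute and a tool call to move; the robot and the scene stay as the last step left them, time stands still between calls to the robot, and variables do not carry over. Pictures are saved under pics/ and viewed, and the job is handed in when it is done.

Besides the shell and the picture viewer there is one more tool, called after "Call:" in YAML: its name, and indented under it one key for each argument. jog_arm: Moves the arm, as the interface text tells. Its arguments: {"type":"object","properties":{"increments":{"type":"array","items":{"type":"object","properties":{"wx":{"type":"number"},"wy":{"type":"number"},"wz":{"type":"number"},"x":{"type":"number"},"y":{"type":"number"},"z":{"type":"number"},"claw":{"type":"number"}}}},"squeeze":{"type":"number"}},"required":["increments"]}

```bash
ls; mkdir -p pics
cat > h.py <<'E'
import numpy as np, cv2, json, pickle
from scipy.spatial.transform import Rotation as R
def rot(o):
    o=np.array(o)
    if o.shape==(3,3): return o
    if o.shape==(4,): return R.from_quat(o).as_matrix()
    return R.from_euler('xyz',o).as_matrix()
def grab(bot,name,tag):
    f=bot.grab_frame(name)
    pickle.dump(f,open(f'pics/{tag}.pkl','wb'))
    cv2.imwrite(f'pics/{tag}.png',cv2.cvtColor(f['pixels'],cv2.COLOR_RGB2BGR))
    return f
def load(tag): return pickle.load(open(f'pics/{tag}.pkl','rb'))
def ray(f,u,v):
    h=f['pixels'].shape[0]; fl=h/2/np.tan(np.radians(f['fov_y'])/2)
    d=rot(f['orientation'])@np.array([(u-f['cx'])/fl,(v-f['cy'])/fl,1.])
    return np.array(f['origin']),d/np.linalg.norm(d)
def plane(f,u,v,z):
    o,d=ray(f,u,v); return o+d*(z-o[2])/d[2]
def proj(f,p):
    h=f['pixels'].shape[0]; fl=h/2/np.tan(np.radians(f['fov_y'])/2)
    c=rot(f['orientation']).T@(np.array(p)-np.array(f['origin']))
    return np.array([f['cx']+fl*c[0]/c[2],f['cy']+fl*c[1]/c[2]])
def tri(*obs):
    A=np.zeros((3,3));b=np.zeros(3);L=[]
    for f,u,v in obs:
        o,d=ray(f,u,v);P=np.eye(3)-np.outer(d,d);A+=P;b+=P@o;L.append((o,d))
    p=np.linalg.solve(A,b)
    return p,[float(np.linalg.norm((np.eye(3)-np.outer(d,d))@(p-o))) for o,d in L]
E
python3 - <<'E'
from workcell import bot
from h import *
print(bot.observe())
for n in ['scene','side','wrist']:
    f=grab(bot,n,n+'0'); print(n,{k:v for k,v in f.items() if k!='pixels'})
E
```

```text
pics
{'clock': 0.0, 'qpos': array([-0.07022543,  0.52202729, -0.03633636,  1.60001576,  0.02123499,
        1.0211071 , -0.1127993 ]), 'qd': array([ 0.0013323 ,  0.00037745,  0.00062161,  0.00059089, -0.00193853,
       -0.00086747, -0.0014621 ]), 'joint_efforts': array([-4.24098413e-03, -9.27110124e+01,  1.97758444e+00, -3.69928443e+01,
        1.76317629e-02,  8.19846697e-03, -6.58496788e-05]), 'position': array([ 6.24652404e-01, -2.66923735e-05,  2.30714595e-01]), 'tool_rot': array([3.14148296e+00, 1.16638901e-03, 4.22979210e-05]), 'force': array([0.92694214, 0.58484674, 0.00410478]), 'moment': array([0.04145032, 0.02692069, 0.02544842]), 'grip_width': 0.08521084821391169}
scene {'fov_y': 57.249713801635174, 'cx': 255.2512597160571, 'cy': 191.31099549971142, 'origin': array([1.03000381, 0.58215405, 0.81148835]), 'orientation': array([-2.28843371, -0.00259967,  2.41154374])}
side {'fov_y': 52.46977650566738, 'cx': 256.0905922824481, 'cy': 194.30446905334594, 'origin': array([ 0.34617434, -0.93444035,  0.69550079]), 'orientation': array([-2.11874874e+00,  6.64873135e-04, -1.80842352e-01])}
wrist {'fov_y': 68.05681303325277, 'cx': 250.48005274582084, 'cy': 195.84128724066028, 'origin': array([0.62478251, 0.07622701, 0.37348423]), 'orientation': array([2.84031409e+00, 1.05376893e-03, 2.98771439e-04])}
```

View pics/scene0.png

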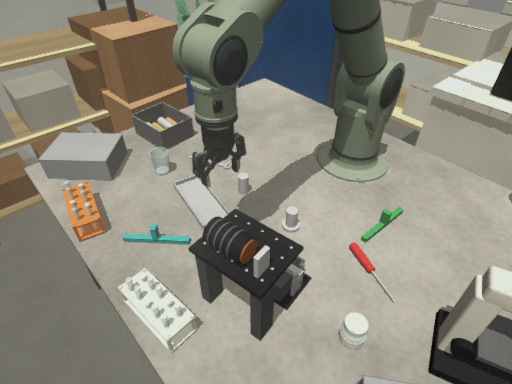

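View pics/side0.png

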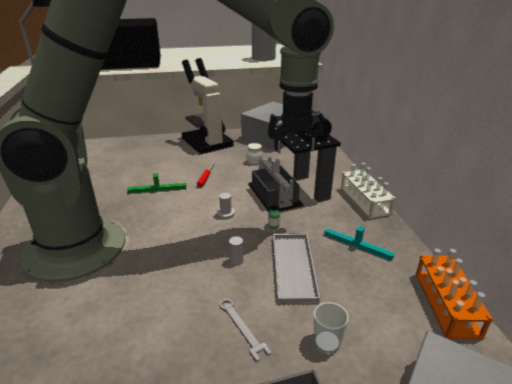

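View pics/wrist0.png

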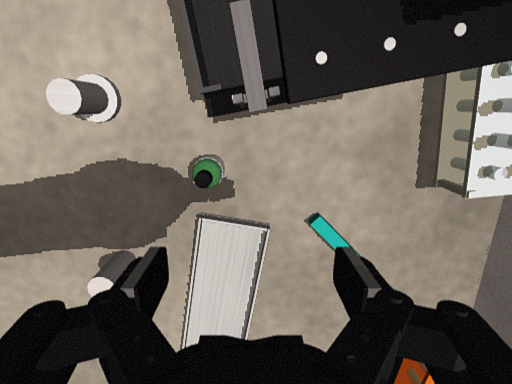

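The wrist view shows the +x side of the scene: the flanged spacer at (90,98), the plain tube at (110,275), the green-capped bottle at (207,172), and the tray at (225,280). The box with the aluminium bar is cut off at (250,55), and the platform is at top right. Next I'll get rough positions.

Run:
```python
from h import *
w=load('wrist0');s=load('side0')
for n,u,v,z in [('barend',257,110,.09),('bar top img',240,2,.09),('spacer foot',97,98,.006),('spacertop',64,97,.07),('tube top',99,287,.07),('oil',205,172,.07),('trayTL',199,215,.02),('trayTR',269,227,.02),('platcornerL',287,103,.2)]:
    print(n,plane(w,u,v,z).round(3))
for n,u,v,z in [('trayTL',274,236,.02),('TR',306,236,.02),('BL',278,302,.02),('BR',318,301,.02),('spfoot',226,212,.006),('tubetop',236,241,.07),('grip top',281,165,.135)]:
    print('side',n,plane(s,u,v,z).round(3))
im=cv2.imread('pics/side0.png')
cv2.imwrite('pics/side0z.png',cv2.resize(im[120:310,190:350],None,fx=3.1,fy=3.1,interpolation=cv2.INTER_CUBIC))
im=cv2.imread('pics/scene0.png')
cv2.imwrite('pics/scene0z.png',cv2.resize(im[170:330,160:330],None,fx=3.7,fy=3.7,interpolation=cv2.INTER_CUBIC))
```

```text
barend [0.631 0.074 0.09 ]
bar top img [0.615 0.163 0.09 ]
spacer foot [0.437 0.087 0.006]
spacertop [0.436 0.086 0.07 ]
tube top [ 0.436 -0.137  0.07 ]
oil [0.575 0.009 0.07 ]
trayTL [ 0.556 -0.06   0.02 ]
trayTR [ 0.649 -0.078  0.02 ]
platcornerL [0.646 0.079 0.2  ]
side trayTL [ 0.554 -0.078  0.02 ]
side TR [ 0.643 -0.094  0.02 ]
side BL [ 0.509 -0.32   0.02 ]
side BR [ 0.6   -0.334  0.02 ]
side spfoot [0.436 0.089 0.006]
side tubetop [ 0.438 -0.144  0.07 ]
side grip top [0.62  0.129 0.135]
```

View pics/side0z.png

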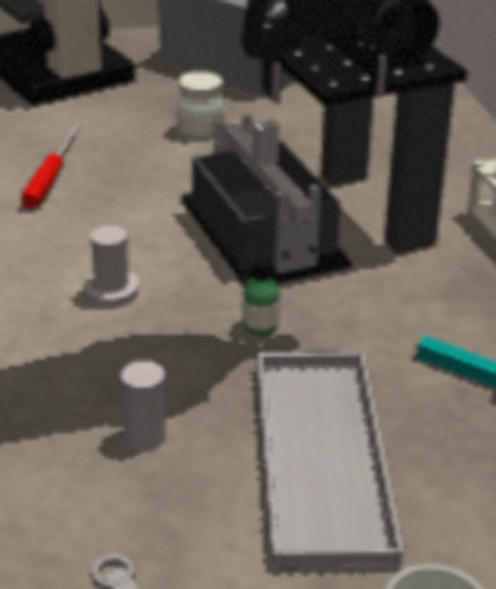

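View pics/scene0z.png

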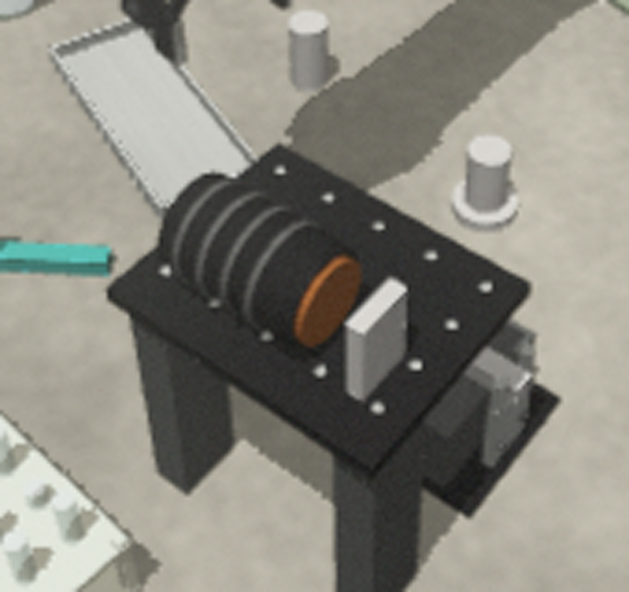

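```bash
cat >> h.py <<'E'
def tool(psi,lean):
    """tool x along box/bar +y at yaw psi, leaning back to -x by lean (deg)"""
    p,l=np.radians([psi,lean]);s,c=np.sin(l),np.cos(l)
    z=np.array([s*np.cos(p),s*np.sin(p),-c]);x=np.array([-np.sin(p),np.cos(p),0]);y=np.cross(z,x)
    return np.stack([x,y,z],1)
def jog(bot,P,Rt):
    st=bot.observe();R0=rot(st['tool_rot'])
    sh=R0.T@(np.array(P)-st['position'])*100
    w=np.degrees(R.from_matrix(R0.T@Rt).as_rotvec())
    print('t',round(st['clock'],2),'pos',st['position'].round(4),'shift cm',sh.round(2),'turn',w.round(2),'|',np.linalg.norm(w).round(1),'F',st['force'].round(1),'grip',round(st['grip_width'],4))
E
python3 - <<'E'
from workcell import bot
from h import *
jog(bot,[.53,.157,.24],tool(10,35))
jog(bot,[.53,.157,.24],tool(10,0))
E
```

```text
t 0.15 pos [ 0.6248 -0.      0.2309] shift cm [ -9.48 -15.7   -0.91] turn [-25.57  30.47 -96.52] | 104.4 F [-0.  -0.1  0.9] grip 0.0853
t 0.15 pos [ 0.6248 -0.      0.2309] shift cm [ -9.48 -15.7   -0.91] turn [-4.e-02  4.e-02 -1.e+02] | 100.0 F [-0.  -0.1  0.9] grip 0.0853
```

Call:
jog_arm:
  increments:
    - {"x": -2, "y": -1, "z": -2, "wx": -2.6, "wy": 3.0, "wz": -9.6}
    - {"x": -4, "y": -3, "z": -2, "wx": -5.1, "wy": 6.1, "wz": -19.3}
    - {"x": -6, "y": -5, "z": -2, "wx": -7.7, "wy": 9.1, "wz": -29}
    - {"x": -8, "y": -7, "z": -2, "wx": -10.2, "wy": 12.2, "wz": -38.6}
    - {"x": -9.5, "y": -9, "z": -2, "wx": -12.8, "wy": 15.2, "wz": -48.2}
    - {"x": -9.5, "y": -11, "z": -2, "wx": -15.3, "wy": 18.3, "wz": -57.9}
    - {"x": -9.5, "y": -13, "z": -2, "wx": -17.9, "wy": 21.3, "wz": -67.6}
    - {"x": -9.5, "y": -15.7, "z": -2, "wx": -20.5, "wy": 24.4, "wz": -77.2}
    - {"x": -9.5, "y": -15.7, "z": -1, "wx": -23, "wy": 27.4, "wz": -86.9}
    - {"x": -9.5, "y": -15.7, "z": -1, "wx": -25.6, "wy": 30.5, "wz": -96.5}

```text
schema error: expected keys wx, wy, wz, x, y, z, claw
```

Run:
```python
from workcell import bot
from h import *
jog(bot,[.53,.157,.24],tool(10,35))
f=grab(bot,'wrist','wrist1'); print(f['origin'],f['orientation'],bot.observe()['qpos'].round(2))
cv2.imwrite('pics/wrist1z.png',cv2.resize(cv2.imread('pics/wrist1.png'),None,fx=1.5,fy=1.5,interpolation=cv2.INTER_CUBIC))
```

```text
t 0.15 pos [ 0.6248 -0.      0.2309] shift cm [ -9.48 -15.7   -0.91] turn [-25.57  30.47 -96.52] | 104.4 F [-0.  -0.1  0.9] grip 0.0853
[0.62480931 0.07622712 0.37356245] [2.84032517e+00 8.97579133e-04 2.93746274e-04] [-0.07  0.52 -0.04  1.6   0.02  1.02 -0.11]
```

View pics/wrist1z.png

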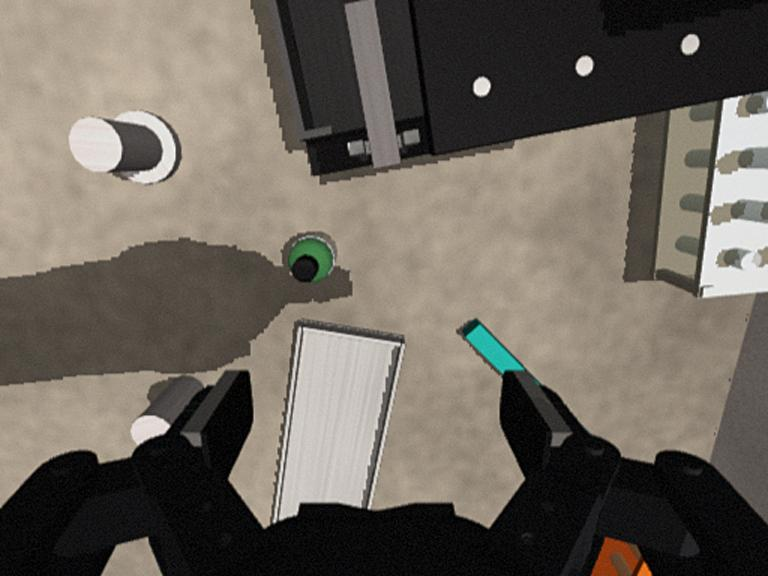

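All keys are needed in every row; resending.

Call:
jog_arm:
  increments:
    - {"x": -2, "y": -1, "z": -2, "wx": -2.6, "wy": 3.0, "wz": -9.6, "claw": 100}
    - {"x": -4, "y": -3, "z": -2, "wx": -5.1, "wy": 6.1, "wz": -19.3, "claw": 100}
    - {"x": -6, "y": -5, "z": -2, "wx": -7.7, "wy": 9.1, "wz": -29, "claw": 100}
    - {"x": -8, "y": -7, "z": -2, "wx": -10.2, "wy": 12.2, "wz": -38.6, "claw": 100}
    - {"x": -9.5, "y": -9, "z": -2, "wx": -12.8, "wy": 15.2, "wz": -48.2, "claw": 100}
    - {"x": -9.5, "y": -11, "z": -2, "wx": -15.3, "wy": 18.3, "wz": -57.9, "claw": 100}
    - {"x": -9.5, "y": -13, "z": -2, "wx": -17.9, "wy": 21.3, "wz": -67.6, "claw": 100}
    - {"x": -9.5, "y": -15.7, "z": -2, "wx": -20.5, "wy": 24.4, "wz": -77.2, "claw": 100}
    - {"x": -9.5, "y": -15.7, "z": -1, "wx": -23, "wy": 27.4, "wz": -86.9, "claw": 100}
    - {"x": -9.5, "y": -15.7, "z": -1, "wx": -25.6, "wy": 30.5, "wz": -96.5, "claw": 100}

```text
clock: 1.45
position: [0.529, 0.1575, 0.2403]
tool_rot: [2.53, 0.002, 1.752]
force: [1.7, -0.2, 0.7]
grip_width: 0.0859
```

Run:
```python
from workcell import bot
from h import *
jog(bot,[.53,.157,.24],tool(10,35))
f=grab(bot,'wrist','wrist1'); print(f['origin'],f['orientation'],bot.observe()['qpos'].round(2))
cv2.imwrite('pics/wrist1z.png',cv2.resize(cv2.imread('pics/wrist1.png'),None,fx=1.5,fy=1.5,interpolation=cv2.INTER_CUBIC))
```

```text
t 1.45 pos [0.529  0.1575 0.2403] shift cm [-0.07  0.05  0.08] turn [ 0.03 -0.14  0.36] | 0.4 F [ 1.7 -0.2  0.7] grip 0.0859
[0.38719517 0.13189801 0.31356036] [2.22808141e+00 6.51757303e-04 1.75211894e+00] [-0.43  0.19 -0.09  2.29  1.22  0.22  0.1 ]
```

View pics/wrist1z.png

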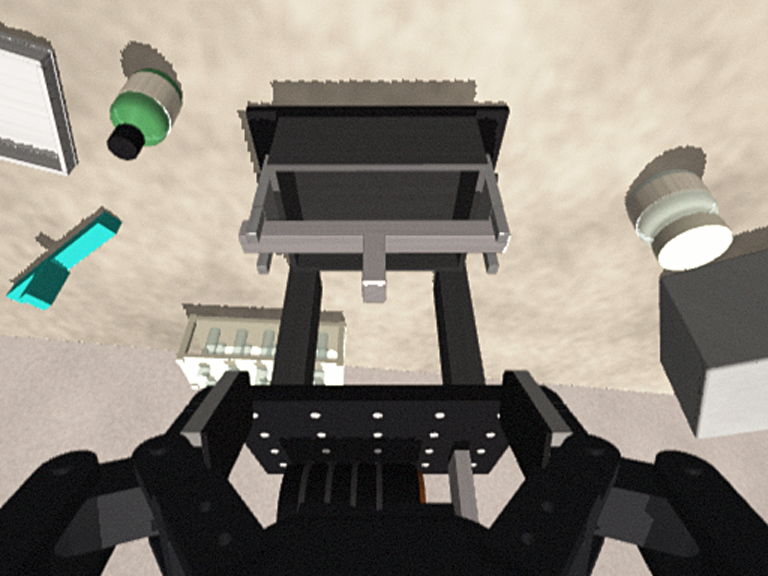

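The box stands upside-down in the middle of this view: bar at (375,238) in the 1.5x picture, grip block top at (374,292), and the plate's near edge at (375,390). I'll zoom in for accurate corners.

Run:
```python
from h import *
im=cv2.imread('pics/wrist1.png')[60:210,150:350]
cv2.imwrite('pics/w1zz.png',cv2.resize(im,None,fx=4,fy=4,interpolation=cv2.INTER_CUBIC))
im=cv2.imread('pics/side0.png')[145:215,240:320]
cv2.imwrite('pics/s0zz.png',cv2.resize(im,None,fx=8,fy=8,interpolation=cv2.INTER_CUBIC))
im=cv2.imread('pics/wrist0.png')[0:140,170:320]
cv2.imwrite('pics/w0zz.png',cv2.resize(im,None,fx=4,fy=4,interpolation=cv2.INTER_CUBIC))
```

```text
(no output)
```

View pics/w1zz.png

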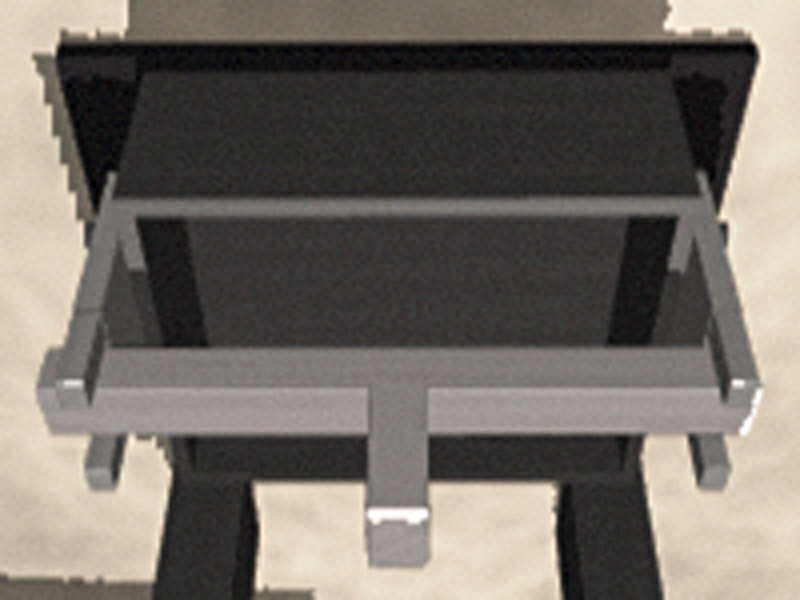

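View pics/s0zz.png

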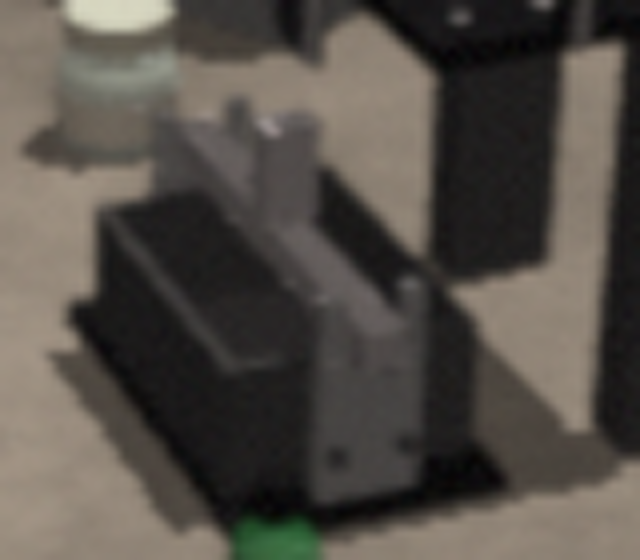

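View pics/w0zz.png

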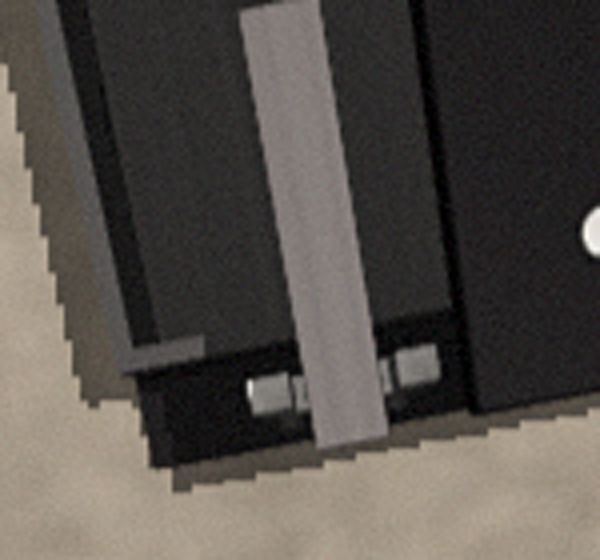

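Run:
```python
from h import *
w0=load('wrist0');w1=load('wrist1');s=load('side0')
z1=lambda x,y:(150+x/4,60+y/4)
z0=lambda x,y:(170+x/4,0+y/4)
zs=lambda x,y:(240+x/8,145+y/8)
print('block top',tri((w1,*z1(399,538)),(s,*zs(287,117))))
c=[plane(w1,*z1(*q),.135) for q in [(368,510),(428,510),(370,565),(430,565)]]
print(np.round(c,4),np.mean(c,0))
# -y bar end far top corner
print('end far',tri((w0,*z0(387,435)),(w1,*z1(50,433))))
# bar -y end bracket tops: outer
print('brk far arm',tri((w0,*z0(418,365)),(w1,*z1(102,478))))
# bar edges direction from w0 on z=.09
a=[plane(w0,*z0(*q),.09) for q in [(243,12),(318,447),(320,2),(387,435)]];print(np.round(a,4))
for i in (0,2): d=a[i]-a[i+1];print('yaw',np.degrees(np.arctan2(-d[0],d[1])))
# w1: top face edge lines z .09
b=[plane(w1,*z1(*q),.09) for q in [(100,389),(700,389),(50,433),(740,433)]];print(np.round(b,4))
for i in (0,2): d=b[i+1]-b[i];print('yaw',np.degrees(np.arctan2(-d[0],d[1])))
# base plate front corners z=.008
p=[plane(w1,*z1(*q),.008) for q in [(60,46),(755,46)]];d=p[1]-p[0];print(np.round(p,4),'len',np.linalg.norm(d),'yaw',np.degrees(np.arctan2(-d[0],d[1])))
m=(p[0]+p[1])/2
# rim front edge z .068
r=[plane(w1,*z1(*q),.068) for q in [(118,197),(700,197)]];d=r[1]-r[0];print(np.round(r,4),'len',np.linalg.norm(d),'yaw',np.degrees(np.arctan2(-d[0],d[1])))
for yy in (9.5,10):
  t=np.radians(yy);print('centre from plate',m+.06*np.array([np.cos(t),np.sin(t),0]))
```

```text
block top (array([0.61361891, 0.17246134, 0.13374694]), [0.00043892921980054285, 0.0004389292198006936])
[[0.603  0.1628 0.135 ]
 [0.6003 0.1774 0.135 ]
 [0.6255 0.1669 0.135 ]
 [0.6226 0.1825 0.135 ]] [0.61286306 0.17240213 0.135     ]
end far (array([0.64008196, 0.07534743, 0.08949857]), [0.00027756691519275543, 0.000277566915192749])
brk far arm (array([0.64644051, 0.09090427, 0.09853083]), [0.0005969207449555371, 0.0005969207449555412])
[[0.6074 0.1623 0.09  ]
 [0.6235 0.0723 0.09  ]
 [0.624  0.1641 0.09  ]
 [0.64   0.0751 0.09  ]]
yaw 10.152080731302043
yaw 10.154330039523662
[[0.6191 0.0903 0.09  ]
 [0.5894 0.2517 0.09  ]
 [0.6396 0.0757 0.09  ]
 [0.6039 0.2697 0.09  ]]
yaw 10.425860226403632
yaw 10.42878386719579
[[0.5693 0.0675 0.008 ]
 [0.534  0.2593 0.008 ]] len 0.19506980840286775 yaw 10.409483021562002
[[0.5719 0.0924 0.068 ]
 [0.5452 0.2375 0.068 ]] len 0.14746985469090573 yaw 10.41556201388509
centre from plate [0.61082064 0.17331933 0.008     ]
centre from plate [0.61073197 0.17383537 0.008     ]
```

Run:
```python
from workcell import bot
from h import *
T=tool(10.3,35);g=np.array([.6135,.1723,.118])
jog(bot,g+.019*T[:,2]-.05*T[:,2],T)
jog(bot,g+.019*T[:,2],T)
```

```text
t 1.5 pos [0.5284 0.1562 0.2399] shift cm [ 0.06  0.08 11.86] turn [ 0.1  -0.03  0.76] | 0.8 F [-0.4 -2.3 -1.4] grip 0.0854
t 1.5 pos [0.5284 0.1562 0.2399] shift cm [ 0.06  0.07 16.86] turn [ 0.1  -0.03  0.76] | 0.8 F [-0.4 -2.3 -1.4] grip 0.0854
```

Call:
jog_arm:
  increments:
    - {"x": 0.1, "y": 0.1, "z": 2, "wx": 0.1, "wy": 0, "wz": 0.8, "claw": 100}
    - {"x": 0.1, "y": 0.1, "z": 4.5, "wx": 0.1, "wy": 0, "wz": 0.8, "claw": 100}
    - {"x": 0.1, "y": 0.1, "z": 7, "wx": 0.1, "wy": 0, "wz": 0.8, "claw": 100}
    - {"x": 0.1, "y": 0.1, "z": 9.5, "wx": 0.1, "wy": 0, "wz": 0.8, "claw": 100}
    - {"x": 0.1, "y": 0.1, "z": 11.5, "wx": 0.1, "wy": 0, "wz": 0.8, "claw": 100}
    - {"x": 0.1, "y": 0.1, "z": 11.9, "wx": 0.1, "wy": 0, "wz": 0.8, "claw": 100}
    - {"x": 0.1, "y": 0.1, "z": 11.9, "wx": 0.1, "wy": 0, "wz": 0.8, "claw": 100}

```text
clock: 2.38
position: [0.5964, 0.1694, 0.1434]
tool_rot: [2.531, -0.001, 1.749]
force: [-0.0, 1.1, 0.1]
grip_width: 0.0852
```

Run:
```python
from workcell import bot
from h import *
T=tool(10.3,35);g=np.array([.6135,.1723,.118])
f=grab(bot,'wrist','wrist2');grab(bot,'side','side2')
jog(bot,g+.019*T[:,2],T)
a=cv2.imread('pics/wrist2.png');b=cv2.imread('pics/side2.png')[100:240,200:386]
b=cv2.resize(b,(512,384),interpolation=cv2.INTER_CUBIC)
cv2.imwrite('pics/p2.png',cv2.resize(np.hstack([a,b]),(800,300)))
```

```text
t 2.48 pos [0.5963 0.1697 0.1439] shift cm [-0.05 -0.07  5.02] turn [ 0.05 -0.02 -0.07] | 0.1 F [-0.5 -0.5  0.2] grip 0.0853
```

View pics/p2.png

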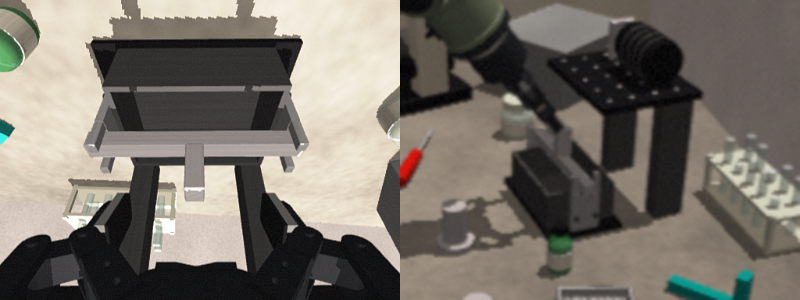

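The gripper leans in under the plate edge with room to spare, and the block (195,172) is centred between the fingers. Going in slowly.

Call:
jog_arm:
  increments:
    - {"x": 0, "y": -0.1, "z": 1.2, "wx": 0, "wy": 0, "wz": 0, "claw": 100}
    - {"x": 0, "y": -0.1, "z": 2.4, "wx": 0, "wy": 0, "wz": 0, "claw": 100}
    - {"x": 0, "y": -0.1, "z": 3.6, "wx": 0, "wy": 0, "wz": 0, "claw": 100}
    - {"x": 0, "y": -0.1, "z": 4.5, "wx": 0, "wy": 0, "wz": 0, "claw": 100}
    - {"x": 0, "y": -0.1, "z": 5.0, "wx": 0, "wy": 0, "wz": 0, "claw": 100}
    - {"x": 0, "y": -0.1, "z": 5.0, "wx": 0, "wy": 0, "wz": 0, "claw": 100}

```text
clock: 3.22
position: [0.6238, 0.1746, 0.1021]
tool_rot: [2.53, -0.001, 1.749]
force: [0.3, -0.6, 0.3]
grip_width: 0.0855
```

Run:
```python
from workcell import bot
from h import *
T=tool(10.3,35);g=np.array([.6135,.1723,.118])
f=grab(bot,'wrist','wrist3');grab(bot,'side','side3')
jog(bot,g+.019*T[:,2],T)
a=cv2.imread('pics/wrist3.png');b=cv2.imread('pics/side3.png')[100:240,200:386]
b=cv2.resize(b,(512,384),interpolation=cv2.INTER_CUBIC)
cv2.imwrite('pics/p3.png',cv2.resize(np.hstack([a,b]),(800,300)))
```

```text
t 3.33 pos [0.6237 0.1747 0.1026] shift cm [-0.05  0.02  0.04] turn [ 0.06 -0.02 -0.07] | 0.1 F [ 1.1 -0.   0.1] grip 0.0856
```

View pics/p3.png

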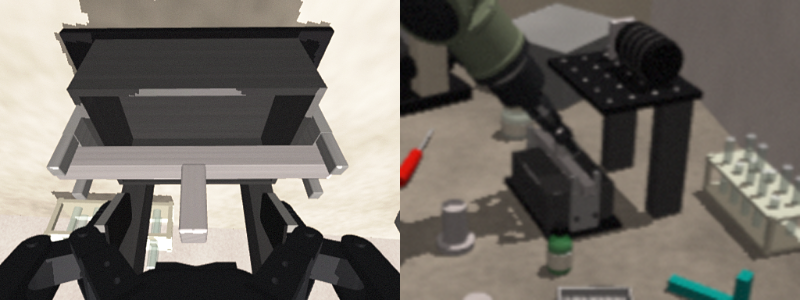

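Call:
jog_arm:
  increments:
    - {"x": 0, "y": 0, "z": 0, "wx": 0, "wy": 0, "wz": 0, "claw": 50}
    - {"x": 0, "y": 0, "z": 0, "wx": 0, "wy": 0, "wz": 0, "claw": 30}
    - {"x": 0, "y": 0, "z": 0, "wx": 0, "wy": 0, "wz": 0, "claw": 10}
    - {"x": 0, "y": 0, "z": 0, "wx": 0, "wy": 0, "wz": 0, "claw": 0}
    - {"x": 0, "y": 0, "z": 0, "wx": 0, "wy": 0, "wz": 0, "claw": 0}
    - {"x": 0, "y": 0, "z": 0, "wx": 0, "wy": 0, "wz": 0, "claw": 0}
    - {"x": 0, "y": 0, "z": 0, "wx": 0, "wy": 0, "wz": 0, "claw": 0}
    - {"x": 0, "y": 0, "z": 0, "wx": 0, "wy": 0, "wz": 0, "claw": 0}
  squeeze: 60

```text
clock: 4.32
position: [0.6238, 0.1747, 0.1028]
tool_rot: [2.529, -0.001, 1.75]
force: [-1.9, -0.4, 5.9]
grip_width: 0.0152
```

Run:
```python
from workcell import bot
from h import *
f=grab(bot,'wrist','wrist4')
st=bot.observe();R0=rot(st['tool_rot'])
print(st['position'],st['force'],st['moment'],st['grip_width'])
print('up 1cm in tool',R0.T@[0,0,1], 'back', R0.T@[-np.cos(.18),-np.sin(.18),0])
```

```text
[0.62383374 0.17470801 0.10282912] [-1.82431186 -0.41888033  5.1436142 ] [-0.25120393  0.41323606  0.01389173] 0.015315663147453046
up 1cm in tool [ 0.00091164  0.57476536 -0.81831775] back [-0.00101776 -0.81831714 -0.57476606]
```

View pics/wrist4.png

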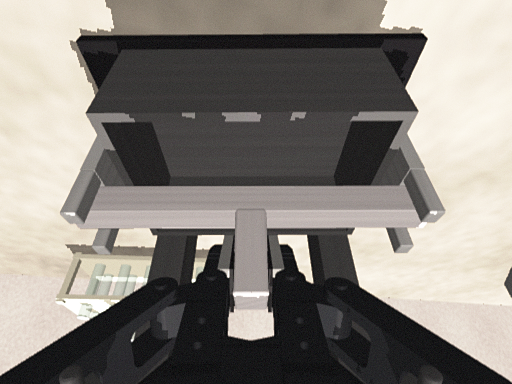

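The grip block is held (width 15.3 mm) at (250,260). Now lifting straight up 40 mm in small steps.

Call:
jog_arm:
  increments:
    - {"x": 0, "y": 0.23, "z": -0.33, "wx": 0, "wy": 0, "wz": 0, "claw": 0}
    - {"x": 0, "y": 0.58, "z": -0.82, "wx": 0, "wy": 0, "wz": 0, "claw": 0}
    - {"x": 0, "y": 0.92, "z": -1.31, "wx": 0, "wy": 0, "wz": 0, "claw": 0}
    - {"x": 0, "y": 1.38, "z": -1.96, "wx": 0, "wy": 0, "wz": 0, "claw": 0}
    - {"x": 0, "y": 1.84, "z": -2.62, "wx": 0, "wy": 0, "wz": 0, "claw": 0}
    - {"x": 0, "y": 2.3, "z": -3.27, "wx": 0, "wy": 0, "wz": 0, "claw": 0}
    - {"x": 0, "y": 2.3, "z": -3.27, "wx": 0, "wy": 0, "wz": 0, "claw": 0}
    - {"x": 0, "y": 2.3, "z": -3.27, "wx": 0, "wy": 0, "wz": 0, "claw": 0}

```text
clock: 5.38
position: [0.6238, 0.1748, 0.1427]
tool_rot: [2.529, -0.001, 1.75]
force: [-0.8, 0.2, -2.6]
grip_width: 0.0152
```

Run:
```python
from workcell import bot
from h import *
f=grab(bot,'wrist','wrist5');grab(bot,'side','side5')
st=bot.observe();print(st['position'],st['force'],st['moment'],st['grip_width'])
a=cv2.imread('pics/wrist5.png');b=cv2.imread('pics/side5.png')[100:240,200:386]
b=cv2.resize(b,(512,384),interpolation=cv2.INTER_CUBIC)
cv2.imwrite('pics/p5.png',cv2.resize(np.hstack([a,b]),(800,300)))
```

```text
[0.62371123 0.17461647 0.14245561] [ 0.03984341 -0.19965306 -1.9482999 ] [-0.13757135  0.89408006  0.07474328] 0.014967402698427485
```

View pics/p5.png

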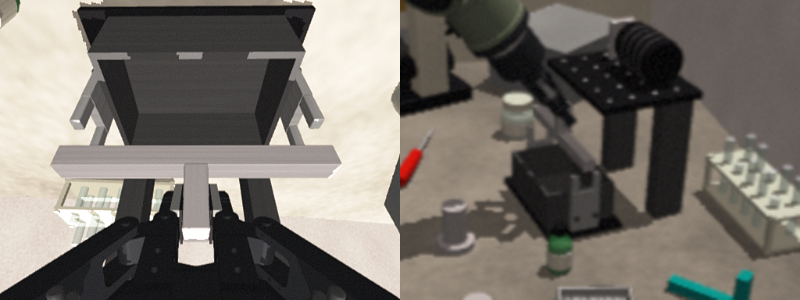

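Bar is out of both brackets and level at (195,160); the slots are empty at (80,115) and (310,115). Now measuring the tray.

Run:
```python
from h import *
w0=load('wrist0');s=load('side0')
zs=lambda x,y:(190+x/3.1,120+y/3.1)
P={}
for n,q in dict(TL=(259,353),TR=(362,354),BR=(400,551),BL=(268,555)).items():
    P[n]=plane(s,*zs(*q),.02);print(n,P[n].round(4))
print('TL tri',tri((w0,300/1.5,321/1.5),(s,*zs(259,353))))
print('TR tri',tri((w0,404/1.5,339/1.5),(s,*zs(362,354))))
c=sum(P.values())/4;print('centre',c)
for a,b in (('BL','TL'),('BR','TR')):
    d=P[b]-P[a];print(np.linalg.norm(d),np.degrees(np.arctan2(-d[0],d[1])))
for a,b in (('TL','TR'),('BL','BR')):
    d=P[b]-P[a];print(np.linalg.norm(d),np.degrees(np.arctan2(d[1],d[0])))
# wrist0: left edge line & right edge line of tray rim
for q in [(300,321),(275,515),(404,339),(371,508)]: print(plane(w0,q[0]/1.5,q[1]/1.5,.02).round(4))
# tube, spacer, oil
print('tube top',tri((w0,151/1.5,431/1.5),(s,*zs(143,376))))
print('spacer top',tri((w0,96/1.5,144/1.5),(s,*zs(109,239))))
print('oil top',tri((w0,305/1.5,268/1.5),(s,*zs(262,283))))
```

```text
TL [ 0.5548 -0.0678  0.02  ]
TR [ 0.6476 -0.0863  0.02  ]
BR [ 0.6055 -0.3249  0.02  ]
BL [ 0.5075 -0.311   0.02  ]
TL tri (array([ 0.55642051, -0.06094904,  0.01470742]), [3.793750426986499e-05, 3.793750427005001e-05])
TR tri (array([ 0.65029016, -0.07872894,  0.01393627]), [2.8320768567390953e-05, 2.8320768567503165e-05])
centre [ 0.57887808 -0.19749887  0.02      ]
0.24778458270603296 -11.001838319490998
0.2422531234918725 -10.000715881741225
0.0946359447430116 -11.327689695925056
0.09899494246240267 -8.089213746961638
[ 0.5574 -0.0589  0.02  ]
[ 0.5203 -0.2734  0.02  ]
[ 0.6498 -0.0761  0.02  ]
[ 0.6197 -0.2643  0.02  ]
tube top (array([ 0.43739995, -0.1398912 ,  0.06644645]), [0.0011302251225168284, 0.0011302251225167894])
spacer top (array([0.43425687, 0.08682897, 0.06372396]), [0.0015877063372229298, 0.0015877063372229448])
oil top (array([ 0.57061039, -0.00281215,  0.05285876]), [0.0008226463131946115, 0.000822646313194413])
```

```bash
cat >> h.py <<'E'
Tg=tool(10.3,35); OFF=Tg.T@(np.array([.6238,.1747,.1028])-np.array([.6135,.1723,.072]))
def tcp_for_bar(c,psi): T=tool(psi,35); return np.array(c)+T@OFF,T
E
python3 - <<'E'
from workcell import bot
from h import *
for c,psi in [([.6135-.09*.984,.1723-.09*.179,.112],10.3),([.6135-.09*.984,.1723-.09*.179,.132],10.3),([.555,0,.13],0),([.585,-.195,.12],-10)]:
    p,T=tcp_for_bar(c,psi);print(p);jog(bot,p,T)
E
```

```text
[0.53524 0.15859 0.1428 ]
t 5.47 pos [0.6237 0.1746 0.1425] shift cm [-0.   -7.34 -5.19] turn [ 0.05 -0.02 -0.07] | 0.1 F [ 0.  -0.2 -1.9] grip 0.015
[0.53524 0.15859 0.1628 ]
t 5.47 pos [0.6237 0.1746 0.1425] shift cm [-0.   -6.19 -6.83] turn [ 0.05 -0.02 -0.07] | 0.1 F [ 0.  -0.2 -1.9] grip 0.015
[5.65563141e-01 5.19661275e-04 1.60800000e-01]
t 5.47 pos [0.6237 0.1746 0.1425] shift cm [-16.09  -6.16  -6.58] turn [ 0.05 -5.93  8.37] | 10.3 F [ 0.  -0.2 -1.9] grip 0.015
[ 0.5954929 -0.1963225  0.1508   ]
t 5.47 pos [0.6237 0.1746 0.1425] shift cm [-36.    -7.18  -6.1 ] turn [  0.04 -11.67  16.56] | 20.3 F [ 0.  -0.2 -1.9] grip 0.015
```

Call:
jog_arm:
  increments:
    - {"x": 0, "y": -1.2, "z": -0.9, "wx": 0, "wy": 0, "wz": 0, "claw": 0}
    - {"x": 0, "y": -3.2, "z": -2.3, "wx": 0, "wy": 0, "wz": 0, "claw": 0}
    - {"x": 0, "y": -5.2, "z": -3.7, "wx": 0, "wy": 0, "wz": 0, "claw": 0}
    - {"x": 0, "y": -7, "z": -5, "wx": 0, "wy": 0, "wz": 0, "claw": 0}
    - {"x": -1, "y": -6.5, "z": -6, "wx": 0, "wy": 0, "wz": 0, "claw": 0}
    - {"x": -4, "y": -6.2, "z": -6.7, "wx": 0, "wy": -1.5, "wz": 2.1, "claw": 0}
    - {"x": -8, "y": -6.2, "z": -6.7, "wx": 0, "wy": -3, "wz": 4.2, "claw": 0}
    - {"x": -12, "y": -6.2, "z": -6.7, "wx": 0, "wy": -4.5, "wz": 6.3, "claw": 0}
    - {"x": -16, "y": -6.2, "z": -6.6, "wx": 0, "wy": -5.9, "wz": 8.4, "claw": 0}
    - {"x": -16, "y": -6.2, "z": -6.6, "wx": 0, "wy": -5.9, "wz": 8.4, "claw": 0}

```text
clock: 6.72
position: [0.5647, -0.0028, 0.1607]
tool_rot: [2.53, 0.0, 1.564]
force: [0.8, 0.4, -1.7]
grip_width: 0.0155
```

Run:
```python
from workcell import bot
from h import *
for c,psi in [([.57,-.1,.13],-5),([.585,-.195,.12],-10)]:
    p,T=tcp_for_bar(c,psi);print(p);jog(bot,p,T)
f=grab(bot,'wrist','wrist6');grab(bot,'side','side6')
cv2.imwrite('pics/p6.png',cv2.resize(np.hstack([cv2.imread('pics/wrist6.png'),cv2.imread('pics/side6.png')]),(800,300)))
```

```text
[ 0.58056824 -0.10040295  0.1608    ]
t 6.72 pos [ 0.5647 -0.0028  0.1607] shift cm [-9.75  1.36  0.94] turn [ 0.05 -2.63  3.76] | 4.6 F [ 0.8  0.4 -1.7] grip 0.0155
[ 0.5954929 -0.1963225  0.1508   ]
t 6.72 pos [ 0.5647 -0.0028  0.1607] shift cm [-19.33   2.06   2.66] turn [ 0.05 -5.5   7.85] | 9.6 F [ 0.8  0.4 -1.7] grip 0.0155
```

View pics/p6.png

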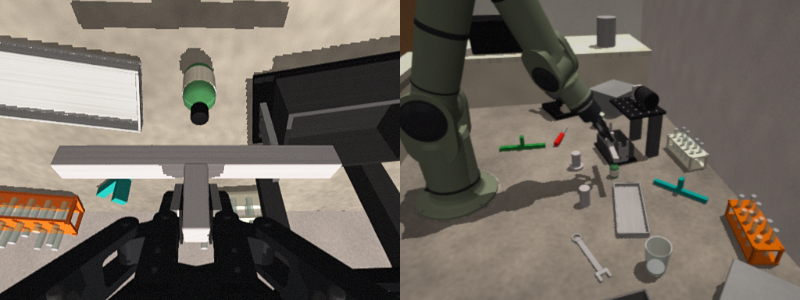

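The bar is held level at (195,163), with the bottle below at (195,95) and the tray at the left. Continuing to hover over the tray.

Call:
jog_arm:
  increments:
    - {"x": -2.5, "y": 0.3, "z": 0.2, "wx": 0, "wy": -0.7, "wz": 1, "claw": 0}
    - {"x": -6, "y": 0.8, "z": 0.6, "wx": 0, "wy": -1.7, "wz": 2.5, "claw": 0}
    - {"x": -10, "y": 1.3, "z": 1, "wx": 0, "wy": -2.7, "wz": 3.8, "claw": 0}
    - {"x": -14, "y": 1.6, "z": 1.6, "wx": 0, "wy": -4, "wz": 5.6, "claw": 0}
    - {"x": -17.5, "y": 1.9, "z": 2.2, "wx": 0, "wy": -5, "wz": 7.1, "claw": 0}
    - {"x": -19.3, "y": 2.1, "z": 2.7, "wx": 0, "wy": -5.5, "wz": 7.9, "claw": 0}
    - {"x": -19.3, "y": 2.1, "z": 2.7, "wx": 0, "wy": -5.5, "wz": 7.9, "claw": 0}

```text
clock: 7.7
position: [0.5967, -0.1931, 0.1501]
tool_rot: [2.531, -0.002, 1.399]
force: [0.2, 1.0, -2.9]
grip_width: 0.0157
```

Run:
```python
from workcell import bot
from h import *
f=grab(bot,'wrist','wrist7');g=grab(bot,'side','side7');grab(bot,'scene','scene7')
p,T=tcp_for_bar([.585,-.195,.12],-10);jog(bot,p,T)
im=cv2.imread('pics/wrist7.png')
cv2.imwrite('pics/w7z.png',cv2.resize(im,None,fx=1.5,fy=1.5,interpolation=cv2.INTER_CUBIC))
cv2.imwrite('pics/s7z.png',cv2.resize(cv2.imread('pics/side7.png')[150:330,180:380],None,fx=3,fy=3,interpolation=cv2.INTER_CUBIC))
```

```text
t 7.85 pos [ 0.5968 -0.1912  0.1505] shift cm [-0.53 -0.01 -0.05] turn [ 0.   -0.29  0.25] | 0.4 F [-0.3  0.4 -2.5] grip 0.0154
```

View pics/w7z.png

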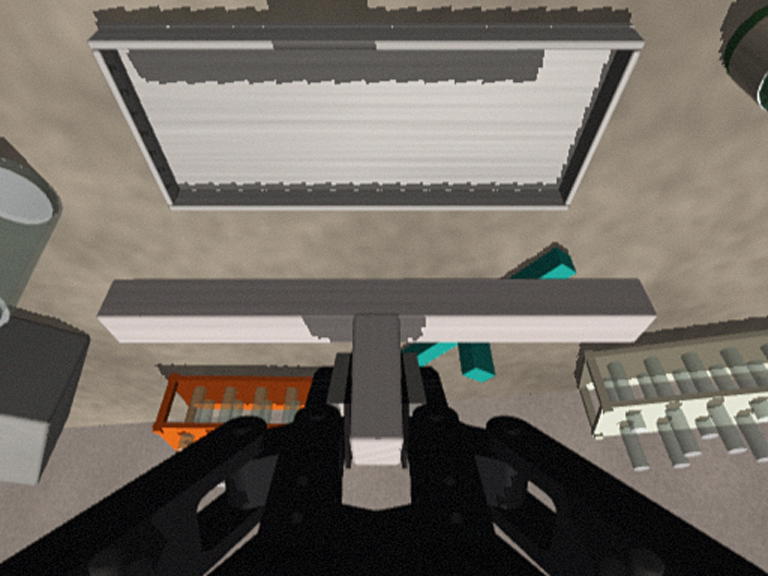

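View pics/s7z.png

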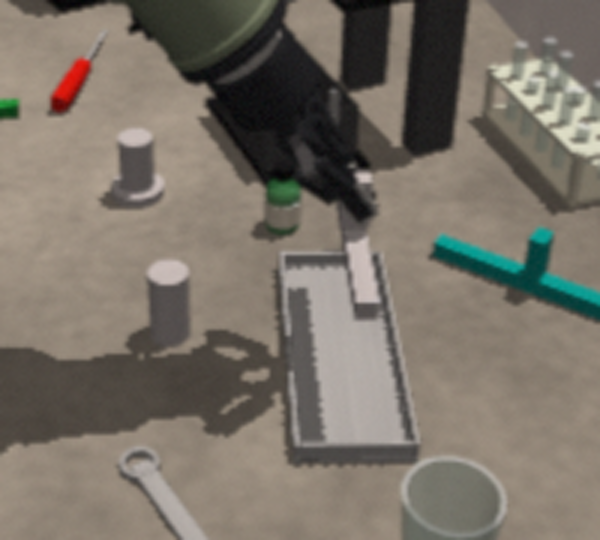

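Run:
```python
from workcell import bot
from h import *
w=load('wrist7');s=load('side7');
q=lambda x,y:(x/1.5,y/1.5)
C=[plane(w,*q(*k),.02) for k in [(90,44),(643,42),(571,208),(170,208)]]
print(np.round(C,4)); print('centre',np.mean(C,0))
for a,b in ((0,1),(3,2)):
  d=C[b]-C[a];print(np.linalg.norm(d),np.degrees(np.arctan2(-d[0],d[1])))
st=bot.observe();zb=st['position'][2]-.0308
B=[plane(w,*q(*k),zb) for k in [(112,280),(643,279)]]+[plane(w,*q(*k),zb+.018) for k in [(99,317),(656,316),(121,342),(646,342)]]
print(zb,np.round(B,4))
for a in (0,2,4):
  d=B[a+1]-B[a];print(np.linalg.norm(d),np.degrees(np.arctan2(-d[0],d[1])))
print('bar end tri in two views (far top -y corner)',tri((w,*q(121,342)),(s,180+379/3,150+301/3)))
print('near top -y corner',tri((w,*q(99,317)),(s,180+358/3,150+304/3)))
print('near bottom -y corner',tri((w,*q(112,280)),(s,180+358/3,150+317/3)))
print('tray near -y corner',tri((w,*q(90,44)),(s,180+292/3,150+447/3)))
print('tray far -y corner',tri((w,*q(170,208)),(s,180+419/3,150+441/3)))
print('tray far +y corner',tri((w,*q(571,208)),(s,180+380/3,150+253/3)))
print('tray near +y corner',tri((w,*q(643,42)),(s,180+280/3,150+253/3)))
```

```text
[[ 0.5138 -0.3065  0.02  ]
 [ 0.5549 -0.0651  0.02  ]
 [ 0.6494 -0.0787  0.02  ]
 [ 0.6066 -0.3231  0.02  ]]
centre [ 0.58116022 -0.19334506  0.02      ]
0.24494663771797906 -9.66885187400136
0.2481497414790858 -9.931248825309597
0.11969326731230473 [[ 0.561  -0.2884  0.1197]
 [ 0.5955 -0.089   0.1197]
 [ 0.5602 -0.2854  0.1377]
 [ 0.5938 -0.0917  0.1377]
 [ 0.5768 -0.2885  0.1377]
 [ 0.6121 -0.0894  0.1377]]
0.20241644770833897 -9.813293656707094
0.19663772820244885 -9.837583122022421
0.20216604979494335 -10.048400593596796
bar end tri in two views (far top -y corner) (array([ 0.57765065, -0.28957126,  0.13683723]), [0.00022664573007331334, 0.0002266457300730941])
near top -y corner (array([ 0.56220763, -0.28821398,  0.13543544]), [0.0005195153362441777, 0.000519515336244295])
near bottom -y corner (array([ 0.56176484, -0.28767363,  0.12084331]), [0.001407337235998714, 0.001407337235998738])
tray near -y corner (array([ 0.51239633, -0.30811622,  0.01721288]), [0.0021033791391664694, 0.0021033791391664343])
tray far -y corner (array([ 0.60722164, -0.3232392 ,  0.01995056]), [0.0004984765066234951, 0.0004984765066234056])
tray far +y corner (array([ 0.6512737 , -0.07801372,  0.01511413]), [0.002176058732357323, 0.0021760587323569965])
tray near +y corner (array([ 0.55606275, -0.0632527 ,  0.01555817]), [0.0009581361414091155, 0.0009581361414089023])
```

Call:
jog_arm:
  increments:
    - {"x": -0.4, "y": -0.6, "z": 0.8, "wx": 0, "wy": 0, "wz": 0, "claw": 0}
    - {"x": -0.4, "y": -1.7, "z": 2.4, "wx": 0, "wy": 0, "wz": 0, "claw": 0}
    - {"x": -0.4, "y": -2.9, "z": 4.1, "wx": 0, "wy": 0, "wz": 0, "claw": 0}
    - {"x": -0.4, "y": -4.0, "z": 5.7, "wx": 0, "wy": 0, "wz": 0, "claw": 0}
    - {"x": -0.4, "y": -5.0, "z": 7.1, "wx": 0, "wy": 0, "wz": 0, "claw": 0}
    - {"x": -0.4, "y": -5.7, "z": 8.2, "wx": 0, "wy": 0, "wz": 0, "claw": 0}
    - {"x": -0.4, "y": -6.2, "z": 8.9, "wx": 0, "wy": 0, "wz": 0, "claw": 0}
    - {"x": -0.4, "y": -6.2, "z": 8.9, "wx": 0, "wy": 0, "wz": 0, "claw": 0}

```text
clock: 8.85
position: [0.5963, -0.1946, 0.0416]
tool_rot: [2.531, -0.002, 1.403]
force: [0.6, 0.7, -2.6]
grip_width: 0.0153
```

Run:
```python
from workcell import bot
from h import *
f=grab(bot,'wrist','wrist8');g=grab(bot,'side','side8')
print(bot.observe()['position'],bot.observe()['force'])
cv2.imwrite('pics/p8.png',cv2.resize(np.hstack([cv2.imread('pics/wrist8.png'),cv2.resize(cv2.imread('pics/side8.png')[190:334,180:372],(512,384),interpolation=cv2.INTER_CUBIC)]),(800,300)))
```

```text
[ 0.59659589 -0.19489661  0.04245582] [ 0.47672342 -0.78358369 -2.07577343]
```

View pics/p8.png

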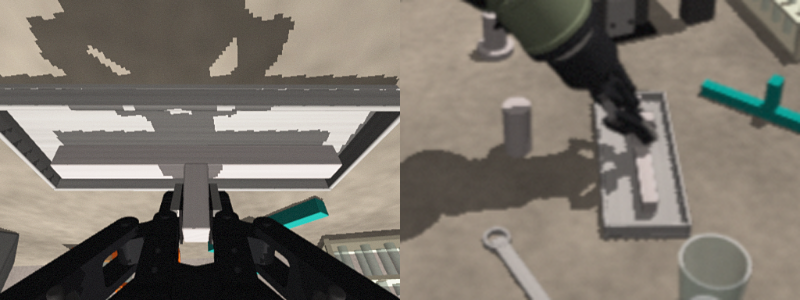

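The bar is inside the tray walls, lengthwise and level, about 8 mm above the floor. Lowering it gently.

Call:
jog_arm:
  increments:
    - {"x": 0, "y": -0.11, "z": 0.16, "wx": 0, "wy": 0, "wz": 0, "claw": 0}
    - {"x": 0, "y": -0.23, "z": 0.33, "wx": 0, "wy": 0, "wz": 0, "claw": 0}
    - {"x": 0, "y": -0.29, "z": 0.41, "wx": 0, "wy": 0, "wz": 0, "claw": 0}
    - {"x": 0, "y": -0.34, "z": 0.49, "wx": 0, "wy": 0, "wz": 0, "claw": 0}
    - {"x": 0, "y": -0.34, "z": 0.49, "wx": 0, "wy": 0, "wz": 0, "claw": 0}

```text
clock: 9.57
position: [0.5966, -0.1949, 0.0364]
tool_rot: [2.53, -0.002, 1.403]
force: [0.2, 0.1, -2.3]
grip_width: 0.0154
```

Call:
jog_arm:
  increments:
    - {"x": 0, "y": -0.06, "z": 0.08, "wx": 0, "wy": 0, "wz": 0, "claw": 0}
    - {"x": 0, "y": -0.06, "z": 0.08, "wx": 0, "wy": 0, "wz": 0, "claw": 0}

```text
clock: 9.82
position: [0.5965, -0.1949, 0.0353]
tool_rot: [2.53, -0.002, 1.403]
force: [-0.1, 0.9, -2.8]
grip_width: 0.0157
```

Call:
jog_arm:
  increments:
    - {"x": 0, "y": -0.06, "z": 0.08, "wx": 0, "wy": 0, "wz": 0, "claw": 0}
    - {"x": 0, "y": -0.06, "z": 0.08, "wx": 0, "wy": 0, "wz": 0, "claw": 0}

```text
clock: 10.07
position: [0.5966, -0.1949, 0.0348]
tool_rot: [2.53, -0.001, 1.403]
force: [-5.3, 1.8, 8.8]
grip_width: 0.0155
```

Contact (force turned from -2.8 to +8.8 N). Opening, then backing off along the tool axis.

Call:
jog_arm:
  increments:
    - {"x": 0, "y": 0, "z": 0, "wx": 0, "wy": 0, "wz": 0, "claw": 30}
    - {"x": 0, "y": 0, "z": 0, "wx": 0, "wy": 0, "wz": 0, "claw": 50}
    - {"x": 0, "y": 0, "z": 0, "wx": 0, "wy": 0, "wz": 0, "claw": 50}
    - {"x": 0, "y": 0, "z": 0, "wx": 0, "wy": 0, "wz": 0, "claw": 50}
    - {"x": 0, "y": 0, "z": 0, "wx": 0, "wy": 0, "wz": 0, "claw": 50}

```text
clock: 10.7
position: [0.5966, -0.1949, 0.0348]
tool_rot: [2.53, -0.001, 1.403]
force: [-0.5, -0.7, 0.2]
grip_width: 0.0428
```

Call:
jog_arm:
  increments:
    - {"x": 0, "y": 0, "z": -0.8, "wx": 0, "wy": 0, "wz": 0, "claw": 50}
    - {"x": 0, "y": 0, "z": -2, "wx": 0, "wy": 0, "wz": 0, "claw": 50}
    - {"x": 0, "y": 0, "z": -4, "wx": 0, "wy": 0, "wz": 0, "claw": 50}
    - {"x": 0, "y": 0, "z": -6.5, "wx": 0, "wy": 0, "wz": 0, "claw": 50}
    - {"x": 0, "y": 0, "z": -9, "wx": 0, "wy": 0, "wz": 0, "claw": 50}
    - {"x": 0, "y": 0, "z": -10, "wx": 0, "wy": 0, "wz": 0, "claw": 50}

```text
clock: 11.45
position: [0.5394, -0.1855, 0.1182]
tool_rot: [2.528, -0.0, 1.403]
force: [0.6, 0.1, -0.6]
grip_width: 0.0428
```

Run:
```python
from workcell import bot
from h import *
f=grab(bot,'wrist','wrist9');g=grab(bot,'side','side9');grab(bot,'scene','scene9')
s=bot.observe();print(s['clock'],s['position'],s['tool_rot'],s['qpos'].round(2))
cv2.imwrite('pics/p9.png',cv2.resize(np.hstack([cv2.imread('pics/wrist9.png'),cv2.resize(cv2.imread('pics/side9.png')[190:334,180:372],(512,384),interpolation=cv2.INTER_CUBIC)]),(800,300)))
```

```text
11.6 [ 0.54017903 -0.18564339  0.11704281] [ 2.52869079e+00 -5.49879628e-04  1.40293861e+00] [ 0.74  0.55 -0.6   2.31  2.43  0.34 -0.68]
```

View pics/p9.png

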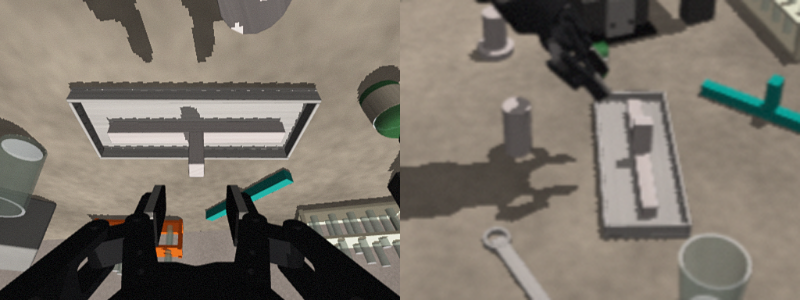

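The bar lies flat and lengthwise in the tray, grip block up, clear of the walls. Next is the spacer: I'll go to a hover over it with a 25° sideways lean, so it stays upright when carried under the platform edge.

```bash
cat >> h.py <<'E'
def tcp_sp(g,psi,lean=25,back=0): T=tool(psi,lean); return np.array(g)+T[:,2]*(.019-back),T
E
python3 - <<'E'
from workcell import bot
from h import *
jog(bot,[.47,-.05,.22],tool(-45,12))
jog(bot,*tcp_sp([.436,.087,.048],-80,25,.12))
print(tcp_sp([.436,.087,.048],-80,25,.12)[0])
E
```

```text
t 11.6 pos [ 0.5402 -0.1856  0.117 ] shift cm [ 12.21  -1.59 -13.7 ] turn [ 22.36 -14.26  32.64] | 42.1 F [-0.2  0.8  0.6] grip 0.0427
t 11.6 pos [ 0.5402 -0.1856  0.117 ] shift cm [ 29.16 -12.02 -11.18] turn [  8.79 -35.32  60.97] | 71.0 F [-0.2  0.8  0.6] grip 0.0427
[0.42858792 0.12903597 0.13953709]
```

Call:
jog_arm:
  increments:
    - {"x": 2, "y": -0.5, "z": -4, "wx": 4, "wy": -3, "wz": 6, "claw": 60}
    - {"x": 5, "y": -1, "z": -8, "wx": 9, "wy": -6, "wz": 13, "claw": 80}
    - {"x": 8, "y": -1.5, "z": -11, "wx": 14, "wy": -9, "wz": 20, "claw": 100}
    - {"x": 11, "y": -1.6, "z": -13, "wx": 18, "wy": -12, "wz": 27, "claw": 100}
    - {"x": 12.2, "y": -1.6, "z": -13.7, "wx": 22.4, "wy": -14.3, "wz": 32.6, "claw": 100}
    - {"x": 12.2, "y": -1.6, "z": -13.7, "wx": 22.4, "wy": -14.3, "wz": 32.6, "claw": 100}

```text
clock: 12.35
position: [0.4954, -0.1235, 0.1865]
tool_rot: [2.73, 0.033, 1.024]
force: [0.2, -0.9, 0.5]
grip_width: 0.0851
```

Run:
```python
from workcell import bot
from h import *
jog(bot,*tcp_sp([.436,.087,.048],-80,25,.12))
print(bot.observe()['qpos'].round(2))
```

```text
t 12.35 pos [ 0.4954 -0.1235  0.1865] shift cm [ 18.25 -18.9   -3.78] turn [ -0.51 -18.43  45.11] | 48.7 F [ 0.2 -0.9  0.5] grip 0.0851
[ 0.25  0.29 -0.33  2.24  0.89  0.45  0.2 ]
```

Call:
jog_arm:
  increments:
    - {"x": 2.5, "y": -2.5, "z": -1.5, "wx": 0, "wy": -2.5, "wz": 6, "claw": 100}
    - {"x": 5, "y": -5, "z": -2.5, "wx": 0, "wy": -5, "wz": 12, "claw": 100}
    - {"x": 8, "y": -8, "z": -3.5, "wx": 0, "wy": -7.5, "wz": 19, "claw": 100}
    - {"x": 11, "y": -11, "z": -4, "wx": 0, "wy": -10, "wz": 26, "claw": 100}
    - {"x": 14, "y": -14, "z": -4, "wx": 0, "wy": -13, "wz": 32, "claw": 100}
    - {"x": 16, "y": -16.5, "z": -4, "wx": 0, "wy": -16, "wz": 39, "claw": 100}
    - {"x": 18.2, "y": -18.9, "z": -3.8, "wx": -0.5, "wy": -18.4, "wz": 45.1, "claw": 100}
    - {"x": 18.2, "y": -18.9, "z": -3.8, "wx": -0.5, "wy": -18.4, "wz": 45.1, "claw": 100}
    - {"x": 18.2, "y": -18.9, "z": -3.8, "wx": -0.5, "wy": -18.4, "wz": 45.1, "claw": 100}

```text
clock: 13.48
position: [0.4281, 0.1283, 0.1392]
tool_rot: [2.705, 0.001, 0.176]
force: [-0.4, -1.3, -0.6]
grip_width: 0.0855
```

Run:
```python
from workcell import bot
from h import *
jog(bot,*tcp_sp([.436,.087,.048],-80,25,.12))
print(bot.observe()['qpos'].round(2))
f=grab(bot,'wrist','wrist10');g=grab(bot,'side','side10')
cv2.imwrite('pics/p10.png',cv2.resize(np.hstack([cv2.imread('pics/wrist10.png'),cv2.resize(cv2.imread('pics/side10.png')[120:264,140:332],(512,384),interpolation=cv2.INTER_CUBIC)]),(800,300)))
```

```text
t 13.47 pos [0.4281 0.1283 0.1392] shift cm [ 0.06 -0.05 -0.06] turn [0.03 0.03 0.12] | 0.1 F [-0.4 -1.3 -0.6] grip 0.0855
[-0.41  0.51 -0.38  2.06  0.66  0.99 -1.07]
```

View pics/p10.png

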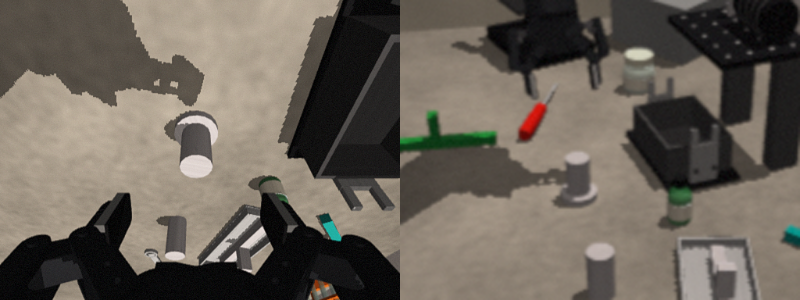

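Run:
```python
from h import *
a=cv2.imread('pics/wrist10.png')[120:250,190:310];b=cv2.imread('pics/side10.png')[180:230,205:255]
cv2.imwrite('pics/p10z.png',np.hstack([cv2.resize(a,(390,422),interpolation=cv2.INTER_CUBIC),cv2.resize(b,(400,422),interpolation=cv2.INTER_CUBIC)]))
w=load('wrist10');s=load('side10')
hsv=cv2.cvtColor(w['pixels'],cv2.COLOR_RGB2HSV)
m=((hsv[...,2]>215)&(hsv[...,1]<40)).astype(np.uint8);m[:,:200]=0;m[:,300:]=0;m[:130]=0;m[240:]=0
cs,_=cv2.findContours(m,cv2.RETR_EXTERNAL,cv2.CHAIN_APPROX_NONE)
for c in cs:
    if cv2.contourArea(c)>60:
        e=cv2.fitEllipse(c);print('ell',e,cv2.contourArea(c), plane(w,*e[0],.07).round(4))
```

```text
ell ((250.68800354003906, 212.67320251464844), (27.089508056640625, 39.997222900390625), 89.58604431152344) 848.0 [0.4354 0.088  0.07  ]
ell ((250.82958984375, 169.7509307861328), (39.33366775512695, 50.67674255371094), 91.98063659667969) 446.5 [0.4276 0.1321 0.07  ]
```

View pics/p10z.png

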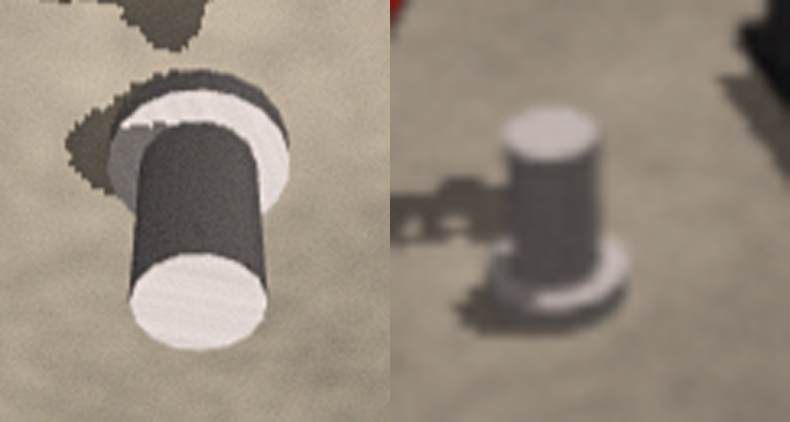

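Run:
```python
from workcell import bot
from h import *
w=load('wrist10');s=load('side10')
print('top',tri((w,250.7,212.7),(s,205+(550-390)/8,180+133/8.44)))
print('side top plane',plane(s,205+160/8,180+133/8.44,.07))
jog(bot,*tcp_sp([.4355,.0878,.049],-80,25,.04))
jog(bot,*tcp_sp([.4355,.0878,.049],-80,25,0))
```

```text
top (array([0.43548783, 0.08601559, 0.06799211]), [0.0003068491567952702, 0.0003068491567952876])
side top plane [0.43489323 0.08266504 0.07      ]
t 13.57 pos [0.4283 0.1279 0.1397] shift cm [ 0.01 -0.15  7.84] turn [0.01 0.   0.02] | 0.0 F [ 0.1 -2.   0.4] grip 0.0853
t 13.57 pos [0.4283 0.1279 0.1397] shift cm [ 1.000e-02 -1.500e-01  1.184e+01] turn [0.01 0.   0.02] | 0.0 F [ 0.1 -2.   0.4] grip 0.0853
```

Call:
jog_arm:
  increments:
    - {"x": 0, "y": -0.1, "z": 1.5, "wx": 0, "wy": 0, "wz": 0, "claw": 100}
    - {"x": 0, "y": -0.1, "z": 4, "wx": 0, "wy": 0, "wz": 0, "claw": 100}
    - {"x": 0, "y": -0.1, "z": 6.5, "wx": 0, "wy": 0, "wz": 0, "claw": 100}
    - {"x": 0, "y": -0.1, "z": 8.5, "wx": 0, "wy": 0, "wz": 0, "claw": 100}
    - {"x": 0, "y": -0.1, "z": 10.2, "wx": 0, "wy": 0, "wz": 0, "claw": 100}
    - {"x": 0, "y": -0.1, "z": 11.3, "wx": 0, "wy": 0, "wz": 0, "claw": 100}
    - {"x": 0, "y": -0.1, "z": 11.8, "wx": 0, "wy": 0, "wz": 0, "claw": 100}
    - {"x": 0, "y": -0.1, "z": 11.8, "wx": 0, "wy": 0, "wz": 0, "claw": 100}

```text
clock: 14.58
position: [0.4369, 0.0797, 0.0324]
tool_rot: [2.705, 0.0, 0.175]
force: [0.3, 0.5, 0.6]
grip_width: 0.0851
```

Call:
jog_arm:
  increments:
    - {"x": 0, "y": 0, "z": 0, "wx": 0, "wy": 0, "wz": 0, "claw": 60}
    - {"x": 0, "y": 0, "z": 0, "wx": 0, "wy": 0, "wz": 0, "claw": 45}
    - {"x": 0, "y": 0, "z": 0, "wx": 0, "wy": 0, "wz": 0, "claw": 30}
    - {"x": 0, "y": 0, "z": 0, "wx": 0, "wy": 0, "wz": 0, "claw": 20}
    - {"x": 0, "y": 0, "z": 0, "wx": 0, "wy": 0, "wz": 0, "claw": 20}
    - {"x": 0, "y": 0, "z": 0, "wx": 0, "wy": 0, "wz": 0, "claw": 20}
  squeeze: 60

```text
clock: 15.32
position: [0.437, 0.0799, 0.0328]
tool_rot: [2.705, -0.0, 0.175]
force: [-0.8, 1.2, 7.3]
grip_width: 0.0349
```

Run:
```python
from workcell import bot
from h import *
f=grab(bot,'wrist','wrist11');g=grab(bot,'side','side11')
jog(bot,*tcp_sp([.4355,.087,.149],-80,25,0))
cv2.imwrite('pics/p11.png',cv2.resize(np.hstack([cv2.imread('pics/wrist11.png'),cv2.resize(cv2.imread('pics/side11.png')[120:264,140:332],(512,384),interpolation=cv2.INTER_CUBIC)]),(800,300)))
```

```text
t 15.43 pos [0.437  0.0799 0.0327] shift cm [-0.02  4.26 -8.94] turn [ 0.01 -0.03  0.02] | 0.0 F [-2.4  1.7  7. ] grip 0.0349
```

View pics/p11.png

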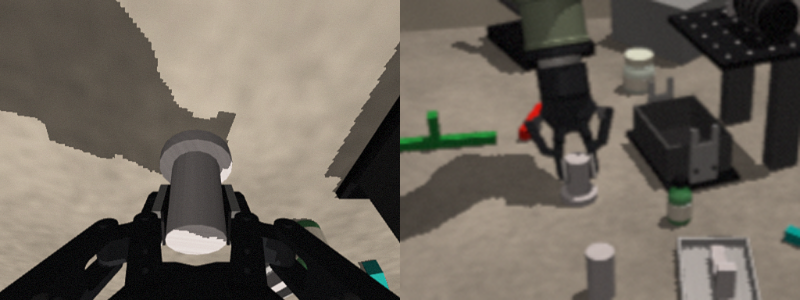

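The spacer is gripped (34.9 mm) and standing straight in the jaws. Lifting straight up first.

Call:
jog_arm:
  increments:
    - {"x": 0, "y": 0.3, "z": -0.6, "wx": 0, "wy": 0, "wz": 0, "claw": 20}
    - {"x": 0, "y": 1, "z": -2.1, "wx": 0, "wy": 0, "wz": 0, "claw": 20}
    - {"x": 0, "y": 2, "z": -4.2, "wx": 0, "wy": 0, "wz": 0, "claw": 20}
    - {"x": 0, "y": 3.2, "z": -6.7, "wx": 0, "wy": 0, "wz": 0, "claw": 20}
    - {"x": 0, "y": 4.3, "z": -8.9, "wx": 0, "wy": 0, "wz": 0, "claw": 20}
    - {"x": 0, "y": 4.3, "z": -8.9, "wx": 0, "wy": 0, "wz": 0, "claw": 20}

```text
clock: 16.18
position: [0.4378, 0.0788, 0.1337]
tool_rot: [2.706, -0.004, 0.174]
force: [0.2, 0.1, -1.7]
grip_width: 0.0348
```

Run:
```python
from workcell import bot
from h import *
jog(bot,*tcp_sp([.475,.148,.15],10,25,0))
jog(bot,*tcp_sp([.475,.148,.15],-35,25,0))
R0=rot(bot.observe()['tool_rot']);print('worldz in tool',R0.T@[0,0,1],bot.observe()['qpos'].round(2))
grab(bot,'side','side12')
cv2.imwrite('pics/s12.png',cv2.resize(cv2.imread('pics/side12.png')[100:264,140:352],None,fx=2.5,fy=2.5))
```

```text
t 16.18 pos [0.4378 0.0788 0.1337] shift cm [ 5.66 -5.64 -2.51] turn [  0.13  37.86 -81.65] | 90.0 F [ 0.2  0.1 -1.7] grip 0.0348
t 16.18 pos [0.4378 0.0788 0.1337] shift cm [ 5.43 -5.13 -2.27] turn [ 4.000e-02  1.883e+01 -4.088e+01] | 45.0 F [ 0.2  0.1 -1.7] grip 0.0348
worldz in tool [ 0.00357763  0.42190208 -0.90663434] [-0.34  0.49 -0.35  2.11  0.71  0.93 -1.03]
```

View pics/s12.png

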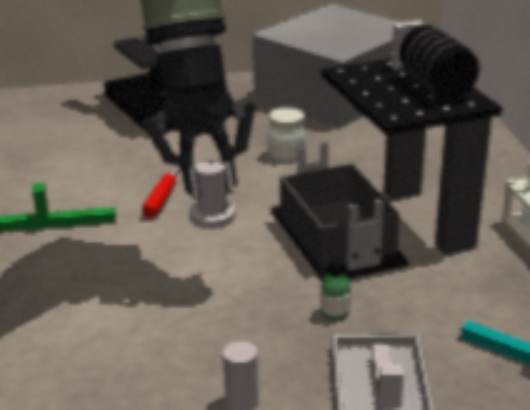

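Call:
jog_arm:
  increments:
    - {"x": 0.6, "y": -0.6, "z": -0.3, "wx": 0, "wy": 3, "wz": -6.5, "claw": 20}
    - {"x": 1.2, "y": -1.2, "z": -0.6, "wx": 0, "wy": 7, "wz": -15, "claw": 20}
    - {"x": 1.9, "y": -1.9, "z": -0.9, "wx": 0, "wy": 11, "wz": -24, "claw": 20}
    - {"x": 2.6, "y": -2.6, "z": -1.2, "wx": 0, "wy": 15, "wz": -32.5, "claw": 20}
    - {"x": 3.3, "y": -3.3, "z": -1.5, "wx": 0.1, "wy": 19, "wz": -41, "claw": 20}
    - {"x": 4, "y": -4, "z": -1.8, "wx": 0.1, "wy": 23, "wz": -49.5, "claw": 20}
    - {"x": 4.7, "y": -4.7, "z": -2.1, "wx": 0.1, "wy": 27, "wz": -58, "claw": 20}
    - {"x": 5.2, "y": -5.2, "z": -2.3, "wx": 0.1, "wy": 31, "wz": -67, "claw": 20}
    - {"x": 5.7, "y": -5.6, "z": -2.5, "wx": 0.1, "wy": 35, "wz": -75.5, "claw": 20}
    - {"x": 5.7, "y": -5.6, "z": -2.5, "wx": 0.1, "wy": 37.9, "wz": -81.6, "claw": 20}

```text
clock: 17.48
position: [0.4824, 0.1488, 0.1311]
tool_rot: [2.707, -0.0, 1.75]
force: [0.5, -0.8, -1.7]
grip_width: 0.0349
```

Run:
```python
from workcell import bot
from h import *
jog(bot,*tcp_sp([.475,.148,.15],10.3,25,0))
jog(bot,*tcp_sp([.6012,.1706,.138],10.3,25,0))
print(bot.observe()['qpos'].round(2))
grab(bot,'side','side13');grab(bot,'wrist','wrist13')
cv2.imwrite('pics/p13.png',cv2.resize(np.hstack([cv2.imread('pics/wrist13.png'),cv2.resize(cv2.imread('pics/side13.png')[100:244,160:352],(512,384),interpolation=cv2.INTER_CUBIC)]),(800,300)))
```

```text
t 17.48 pos [0.4824 0.1488 0.1311] shift cm [ 0.05  0.13 -0.13] turn [-0.1   0.02 -0.04] | 0.1 F [ 0.5 -0.8 -1.7] grip 0.0349
t 17.48 pos [0.4824 0.1488 0.1311] shift cm [ 0.03 11.25  6.36] turn [-0.1   0.02 -0.04] | 0.1 F [ 0.5 -0.8 -1.7] grip 0.0349
[-0.15  0.39 -0.43  2.34  1.5   0.3  -0.2 ]
```

View pics/p13.png

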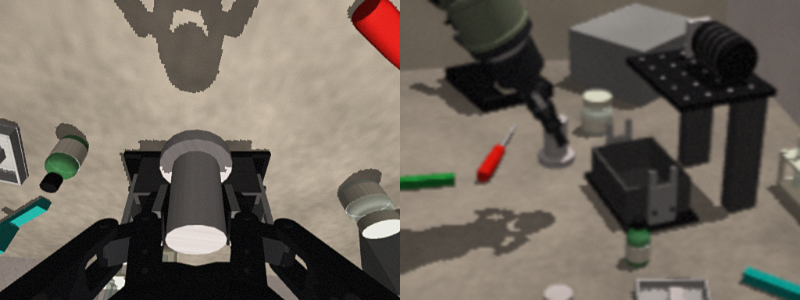

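The spacer is upright in front of the box. Advancing over the opening.

Call:
jog_arm:
  increments:
    - {"x": 0, "y": 1.5, "z": 0.7, "wx": 0, "wy": 0, "wz": 0, "claw": 20}
    - {"x": 0, "y": 4, "z": 1.9, "wx": 0, "wy": 0, "wz": 0, "claw": 20}
    - {"x": 0, "y": 6.5, "z": 3.2, "wx": 0, "wy": 0, "wz": 0, "claw": 20}
    - {"x": 0, "y": 9, "z": 4.6, "wx": 0, "wy": 0, "wz": 0, "claw": 20}
    - {"x": 0, "y": 10.6, "z": 5.8, "wx": 0, "wy": 0, "wz": 0, "claw": 20}
    - {"x": 0, "y": 11.2, "z": 6.3, "wx": 0, "wy": 0, "wz": 0, "claw": 20}
    - {"x": 0, "y": 11.2, "z": 6.3, "wx": 0, "wy": 0, "wz": 0, "claw": 20}

```text
clock: 18.45
position: [0.608, 0.1699, 0.1204]
tool_rot: [2.709, 0.0, 1.744]
force: [0.2, -1.0, -0.8]
grip_width: 0.0346
```

Run:
```python
from workcell import bot
from h import *
grab(bot,'side','side14');grab(bot,'wrist','wrist14')
jog(bot,*tcp_sp([.6012,.1706,.127],10.3,25,0))
cv2.imwrite('pics/p14.png',cv2.resize(np.hstack([cv2.imread('pics/wrist14.png'),cv2.resize(cv2.imread('pics/side14.png')[120:216,220:348],(512,384),interpolation=cv2.INTER_CUBIC)]),(800,300)))
```

```text
t 18.55 pos [0.6078 0.1698 0.1209] shift cm [ 0.2  -0.32  1.08] turn [-0.16  0.17 -0.29] | 0.4 F [ 0.  -0.1 -1.5] grip 0.0346
```

View pics/p14.png

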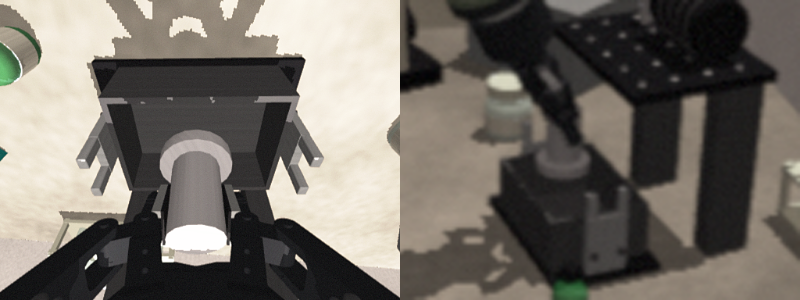

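The flange (197,155) hangs inside the rim outline on all sides (near rim at row 97, sides at 108 and 295). Lowering to just above the rim, then releasing.

Call:
jog_arm:
  increments:
    - {"x": 0.1, "y": -0.15, "z": 0.5, "wx": 0, "wy": 0, "wz": 0, "claw": 20}
    - {"x": 0.2, "y": -0.3, "z": 1.0, "wx": 0, "wy": 0, "wz": 0, "claw": 20}
    - {"x": 0.2, "y": -0.3, "z": 1.1, "wx": 0, "wy": 0, "wz": 0, "claw": 20}
    - {"x": 0.2, "y": -0.3, "z": 1.1, "wx": 0, "wy": 0, "wz": 0, "claw": 20}

```text
clock: 19.05
position: [0.6093, 0.1722, 0.1095]
tool_rot: [2.708, 0.001, 1.745]
force: [-0.3, -0.4, -1.7]
grip_width: 0.0349
```

Call:
jog_arm:
  increments:
    - {"x": 0, "y": 0, "z": 0, "wx": 0, "wy": 0, "wz": 0, "claw": 90}
    - {"x": 0, "y": 0, "z": 0, "wx": 0, "wy": 0, "wz": 0, "claw": 90}
    - {"x": 0, "y": 0, "z": 0, "wx": 0, "wy": 0, "wz": 0, "claw": 90}
    - {"x": 0, "y": 0, "z": 0, "wx": 0, "wy": 0, "wz": 0, "claw": 90}
    - {"x": 0, "y": 0, "z": 0, "wx": 0, "wy": 0, "wz": 0, "claw": 90}

```text
clock: 19.68
position: [0.6093, 0.1722, 0.1096]
tool_rot: [2.708, 0.001, 1.745]
force: [0.4, -0.4, 0.4]
grip_width: 0.0772
```

Run:
```python
from workcell import bot
from h import *
grab(bot,'side','side15');grab(bot,'wrist','wrist15');s=bot.observe();print(s['position'],s['force'],s['grip_width'])
cv2.imwrite('pics/p15.png',cv2.resize(np.hstack([cv2.imread('pics/wrist15.png'),cv2.resize(cv2.imread('pics/side15.png')[120:216,220:348],(512,384),interpolation=cv2.INTER_CUBIC)]),(800,300)))
```

```text
[0.60928925 0.17218588 0.10952732] [-0.16778233  0.52716008  0.369811  ] 0.07724084655807002
```

View pics/p15.png

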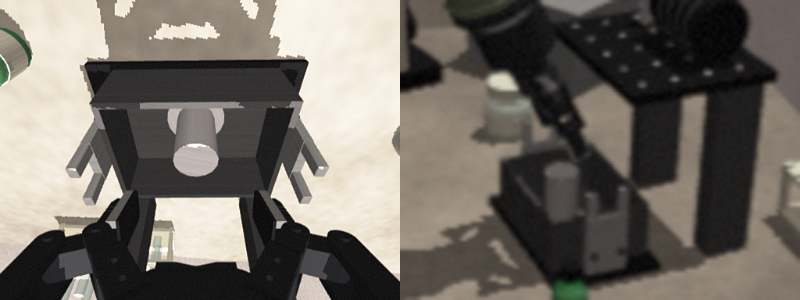

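The spacer stands upright inside the box (195,150). Retreating backward first, then up.

Call:
jog_arm:
  increments:
    - {"x": 0, "y": -0.8, "z": -0.6, "wx": 0, "wy": 0, "wz": 0, "claw": 90}
    - {"x": 0, "y": -2.5, "z": -1.8, "wx": 0, "wy": 0, "wz": 0, "claw": 90}
    - {"x": 0, "y": -4.5, "z": -3.5, "wx": 0, "wy": 0, "wz": 0, "claw": 90}
    - {"x": 0, "y": -6, "z": -6, "wx": 0, "wy": 0, "wz": 0, "claw": 90}
    - {"x": 0, "y": -6, "z": -8.5, "wx": 0, "wy": 0, "wz": 0, "claw": 90}
    - {"x": 0, "y": -6, "z": -10, "wx": 0, "wy": 0, "wz": 0, "claw": 90}
    - {"x": 0, "y": -6, "z": -10, "wx": 0, "wy": 0, "wz": 0, "claw": 90}
    - {"x": 0, "y": -6, "z": -10, "wx": 0, "wy": 0, "wz": 0, "claw": 90}

```text
clock: 20.78
position: [0.5142, 0.1553, 0.1747]
tool_rot: [2.708, 0.001, 1.745]
force: [0.8, -1.4, -0.3]
grip_width: 0.0772
```

Run:
```python
from workcell import bot
from h import *
grab(bot,'side','side16');grab(bot,'scene','scene16');grab(bot,'wrist','wrist16');s=bot.observe();print(s['clock'],s['position'],s['force'],s['qd'].round(3))
a,b,c=[cv2.imread(f'pics/{n}16.png') for n in ('side','scene','wrist')]
cv2.imwrite('pics/p16.png',cv2.resize(np.vstack([np.hstack([a,b]),np.hstack([c,cv2.resize(a[130:322,180:436],(512,384))])]),(800,600)))
```

```text
20.925 [0.51413095 0.15554569 0.1744034 ] [-0.12872984  0.54923948 -0.32511496] [-0.001 -0.002 -0.003 -0.    -0.006  0.001  0.007]
```

View pics/p16.png

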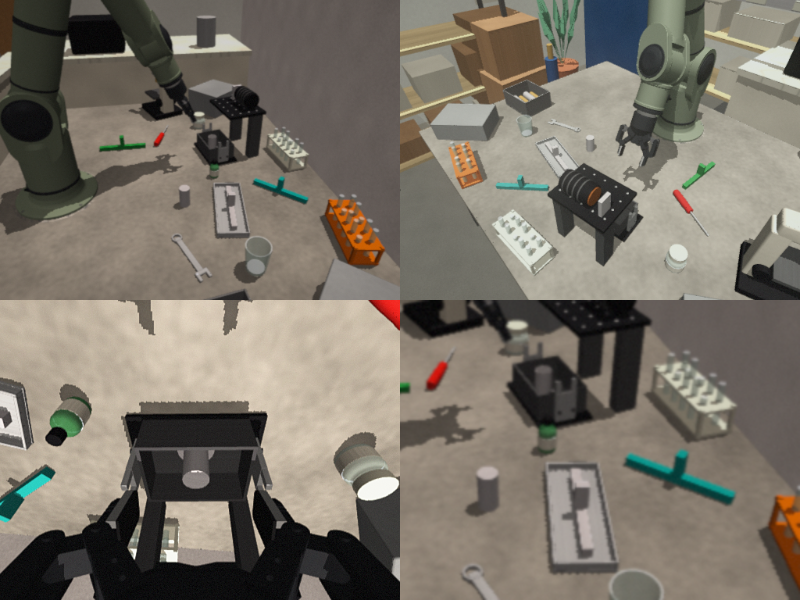

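Bar in the tray, spacer in the box, gripper free. I'll do a quick check that the bystanders haven't moved, then hand in.

Run:
```python
from workcell import bot
from h import *
a=cv2.GaussianBlur(load('side0')['pixels'],(5,5),0);b=cv2.GaussianBlur(load('side16')['pixels'],(5,5),0)
for n,(x0,y0,x1,y1) in dict(tube=(228,235,246,268),oil=(266,208,282,228),spanner=(215,295,275,360),beaker=(310,300,350,352),jar=(248,145,262,163),driver=(195,163,216,188)).items():
    print(n,int(cv2.absdiff(a,b)[y0:y1,x0:x1].max()))
print(bot.job_done())
```

```text
tube 70
oil 22
spanner 17
beaker 3
jar 96
driver 3
the job is handed in; nothing more can be done
None
```

Run:
```python
from h import *
for n in ('tube','jar'):
  pass
A=[load(f'side{k}')['pixels'] for k in (0,16)];S=[load(f'scene{k}')['pixels'] for k in (0,16)]
def z(p,x0,y0,x1,y1): return cv2.resize(p[y0:y1,x0:x1,::-1],(300,280),interpolation=cv2.INTER_CUBIC)
cv2.imwrite('pics/cmp.png',np.vstack([np.hstack([z(p,215,225,260,275) for p in A]),np.hstack([z(p,325,300,385,360) for p in S])]))
```

```text
(no output)
```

View pics/cmp.png

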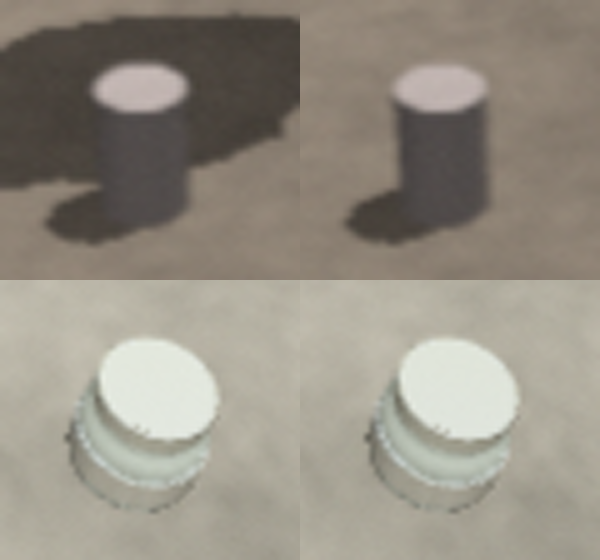

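The job is done and handed in at about 21 s of the 64 s allowed.

- **Bar:** I gripped it with the gripper leaning back 35° and lifted it straight and level out of both brackets. I lowered it lengthwise into the tray until it touched (about 9 N) before releasing. The last pictures show it flat inside the walls, grip block up.
- **Spacer:** I carried the flanged spacer upright with a 25° lean and released it about 8 mm above the rim. It stands upright inside the box.
- **Forces:** The highest force reading at the end of any move was about 9 N, and no move ended with a force that suggested a bump against the platform.
- **Bystanders:** The before/after comparison showed little change for oil, spanner, beaker and driver. It flagged the plain tube (70) and the jar (96), and I looked at those only after handing in. In the enlarged pictures both stand where they stood. For the tube, the arm's shadow had moved. For the jar, the gripper was probably in the way in the side view.
- **Measurements:** Two-view heights came within about 2 mm of the text for the bar and spacer. They were up to 6 mm low at some tray corners, so I found contact with the tray by force instead. The oil bottle's measured top was also about 2 cm low, probably from a poor pixel match. It was not used for any move.

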